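# Dress the joint of a glass panel with a fid

### The arm

A 7-joint arm with a two-finger parallel gripper is mounted at the origin on the work surface. World frame = base frame: x ahead of the robot, y to its left, z up, the work surface at z = 0. Lengths are in m, angles in rad, forces in N, time in s.
With the tool pointing down it reaches from about 0.35 to 0.9 m from the base axis. Payload 8.1 kg.
Tool frame: the origin (TCP) lies at the centre of the arm's flange, where the gripper is bolted on; the fingertips stand 178 mm ahead of it and the grasp point (between the pads) lies 159 mm ahead of it; z points along the fingers, y is the line along which they close (so a half turn about z gives the same grasp; the last joint's range is limited). The gripper opens to 92 mm and grips with 3 to 60 N. Pads are 19 mm wide; open, the fingers measure 130 mm over their backs; the gripper's body (75 mm by 190 mm) begins 47 mm behind the grasp point.
Start: joints at [-1.309, 0.434, 0.025, 1.573, -0.012, 1.134, -0.075], TCP at [0.223, 0.584, 0.405] pointing down, gripper open.
Joint ranges: [-2.62, 2.62], [-0.44, 2.09], [-1.27, 1.32], [0.08, 2.57], [-1.32, 4.46], [0.12, 2], [-2.74, 2.74]. Speed limits (rad/s): [2.22, 2.22, 3.01, 3.01, 3.14, 3.14, 3.14].

### API

Orientations are given as a rotation vector (axis times angle).
In Python, from cell import arm gives the robot as it stands. The module is installed in compiled form; this text tells all that it offers.
- The arm moves only by the shell command python3 -m inch 'ROWS' [FORCE]. ROWS is text: rows parted by semicolons, each of 5 numbers parted by spaces: the shift along the tool's x, y, z in m, then the turn about the tool's z in rad, then the finger opening in m, from 0 to 0.0918. In form: x y z roll fingers; .... A call has 1 to 5 rows; each row is the pose to reach, as a shift and turn from the pose commanded when the call began, along the tool's axes at that moment; what a row does not reach only later rows make up. A row lasts 1/10 s, in which the tool goes at most 50 mm and 8.59 degrees, less where a joint would pass 70% of its speed; a pose out of reach is approached as far as the arm can. A call with a gripper value outside its range is refused whole. The fingers move at their own pace and stop on an object; FORCE is the grip in N (left out, the last holds). Time passes only in rows, so rows that repeat a pose let the fingers close. It gives the time, the measured TCP pose, the force, the opening and the grip force at its end, in the units of the state.
- arm.observe(): the state, without advancing time (a new reading comes with each control period).
- arm.get_image(name): name is "scene" or "side" or "wrist"; returns the picture (480x640x3 uint8, red, green, blue); there is no depth.
- arm.get_calibration(name): a dict with "intrinsics" (3x3 intrinsics, pixels), "distortion" ([k1, k2, p1, p2, k3] as OpenCV has them; the pictures are not rectified), "pose" (4x4, takes a point from camera to world coordinates). Camera axes: x right, y up, looking along -z (the intrinsics and any distortion apply to the point x, -y, -z); pixel columns grow to the right and rows downward; lengths in m; the calibration is good to about 2 mm. A picture is of the moment at which its call begins: read the wrist's pose just before it. get_calibration takes no time and is no camera call; for the wrist camera it gives the pose at the moment of the call.
- arm.sign_off(): hands the job in; it is judged then, once.
Trained networks look in the newest picture that a camera, given by its name, has taken for a name from the list of things; names that differ only in an ending like _2 or _b are one class to them, and where a whole thing is asked for, a point or a joint stands for the part that bears it (a point fixed in the world has none). Each returns a list of dicts, best first, with "conf" (0 to 1); they miss things now and then, are a little off and sometimes report something else, mostly with a low value. They report only what shows in the picture. A call takes as long as a camera call. They do not tell look-alikes from the thing itself.
- arm.look_for(camera, query): "point" ([row, column] in pixels, amid what is visible of it).
- arm.silhouettes(camera, query): "region" (480x640 bool, what is visible of it) and "point" ([row, column] in pixels, amid what is visible of it).
- arm.place_of(camera, query): "point" ([row, column] in pixels: a listed point, or the origin of a listed thing).
The state is a dict: "clock": time; "joints": joint angles; "dq": joint speeds; "joint_efforts": joint torques, N m; "position": TCP position; "ee_rot": TCP orientation; "force": force on the tool from outside, world axes, zero at the start; "ft_torque": the same for the moment, N m; "width": opening from 0.0 (shut) to 1.0 (fully open); "gripper_force": force on a finger pad.
Only numpy, scipy, OpenCV 4.12 (cv2) and the standard library are available. Lean on these libraries where they do the work, as an engineer would, in place of code of your own. Each camera call takes 0.05 s, during which the arm holds its last target. There are 200 camera calls.

### The job

Take the fid (the square-handled pointed tool) out of the tool block, set its point down in the open groove between the two pieces of glass at the groove's upper end, and draw it slowly, about 3 cm a second, down the groove and round both bends to the lower end, with the fid held square to the sloping glass, its point kept well down in the groove and never forced. Then stand the fid upright, fully home, back in the hole it came from and let go. Do not disturb the other tool in the block, the jar, the reel or the hammer.

Things in the scene. Friction and masses are not known exactly. Their poses are not given: they have to be found in the camera images.
- fid_grip (a point): centre of the handle of the fid, the loose tool to use (about 90 g). Handle: pale wood, 28 mm square, 60 mm long (30 mm above and below this point). Below it a steel shank, 12 mm thick, 60 mm long. z runs up the tool, x and y are square to the handle's faces. It starts upright in one of the block's two holes, the handle resting on the block's top and turned as the block is
- fid_tip (a point): the point of the fid, on its axis, 90 mm below fid_grip; same axes. The shank tapers over its last 30 mm to this blunt point, 5 mm across
- fid: the fid itself; origin at its point, z up the tool
- block: fixed dark wood tool block, 160 x 70 x 66 mm high; origin at the centre of its underside, x along its length, z up. Two through holes, 19 mm square, centred 45 mm either side of the middle along x: one holds the fid, the other the round-knobbed tool. A seated fid's handle rests on the block's top: fid_grip is then 96 mm and the point 6 mm above the bench
- block_hole0 (a point): mouth of the hole at block x = -45 mm, on the block's top, 66 mm above the bench
- block_hole1 (a point): mouth of the hole at block x = +45 mm, on the block's top
- roller_grip (a point): centre of the knob of the other loose tool in the block, a bystander: same shank, but a round, waisted knob up to 38 mm across and 56 mm high
- panel: glass panel fixed on a sloping wooden stand: two pieces of opaque pale glass 8 mm thick in a thin grey metal border, 168 (up the slope) x 200 mm in all, its top edge 140 mm above the bench. Origin: middle of the panel, on the top face of the glass, 92 mm above the bench. z points out of the glass, 35 degrees from vertical, leaning roughly to the robot's right (-y); x up the slope, roughly to the robot's left; y level, roughly towards the robot
- seam_upper (a point): upper end of the groove's centre line, on the level of the glass's top face, at panel (x, y) = (66, 58) mm. The open groove between the two pieces of glass is 12 mm wide and 8 mm deep, with straight walls and a nearly black floor; it makes three straight runs: upper end, upper bend, lower bend, lower end, and goes on about 10 mm past both ends to the border
- seam_bend1 (a point): upper bend of the groove's centre line, on the level of the glass's top face, at panel (14, 40) mm
- seam_bend2 (a point): lower bend of the groove's centre line, on the level of the glass's top face, at panel (-21, -30) mm
- seam_lower (a point): lower end of the groove's centre line, on the level of the glass's top face, at panel (-66, -52) mm
- jar: bystander: jar with a steel lid, 68 mm in diameter, 85 mm high; origin under its centre
- reel: bystander: flat copper-coloured reel, 72 mm in diameter, 22 mm high, lying flat; origin under its centre
- hammer: bystander: small hammer lying on the bench; origin under its middle
Things that resemble listed ones, but are neither listed nor needed, are in the scene too. What is shaped like the fid but red or yellow is not meant.

How it is judged:
By the outcome, as a careful person would: the job done as asked, in the order asked, and still so for the second after the job is handed in, with the robot touching nothing.
It also fails if it takes over 61 s, if anything falls off the work surface, if the arm or the gripper's body presses on something with over 40 N, if the wrist force passes 120 N, or if a joint passes its speed limit or range.

## Working session

There is one attempt and no reset: what is moved stays moved. The work goes in short steps, Python scripts to look and compute and a shell command to move; the robot and the scene stay as the last step left them, time stands still between calls to the robot, and variables do not carry over. Pictures are saved under pics/ and viewed, at most 10 in all, crops included, and the job is handed in when it is done.

```bash
mkdir -p pics; cat > h.py <<'E'
import numpy as np, cv2
from scipy.spatial.transform import Rotation as R
from cell import arm
def cal(n):
    c=arm.get_calibration(n); return np.array(c["intrinsics"]),np.array(c["distortion"]),np.array(c["pose"])
def ray(c,rc):
    K,D,T=c; p=cv2.undistortPoints(np.array([[[rc[1],rc[0]]]],float),K,D)[0,0]
    return T[:3,3], T[:3,:3]@np.array([p[0],-p[1],-1.])
def onz(c,rc,z):
    o,d=ray(c,rc); return o+d*(z-o[2])/d[2]
def proj(c,P):
    K,D,T=c; q=(np.atleast_2d(P)-T[:3,3])@T[:3,:3]; q=q*[1,-1,-1]
    return cv2.projectPoints(q,np.zeros(3),np.zeros(3),K,D)[0][:,0,::-1]
def tri(obs):
    A=np.zeros((3,3));b=np.zeros(3)
    for c,rc in obs:
        o,d=ray(c,rc); d=d/np.linalg.norm(d); M=np.eye(3)-np.outer(d,d); A+=M;b+=M@o
    return np.linalg.solve(A,b)
def save(n,f,im=None):
    im=arm.get_image(n) if im is None else im; cv2.imwrite("pics/"+f,np.ascontiguousarray(im[:,:,::-1])); return im
E
python3 - <<'E'
from h import *
np.set_printoptions(precision=4,suppress=True)
s=arm.observe(); print(s); print(R.from_rotvec(s["ee_rot"]).as_matrix())
for n in("scene","side","wrist"):
    save(n,n+"0.png"); c=cal(n); print(n,c[2][:3,3],c[0][0,0])
    if n!="wrist":
      for q in("fid_grip","roller_grip","block","panel","seam_upper","seam_bend1","seam_bend2","seam_lower","block_hole0","block_hole1"):
        print(q,[(np.round(d["point"]).tolist(),round(d["conf"],2)) for d in arm.place_of(n,q)[:4]])
E
```

```text
{'clock': 0.0, 'joints': array([-1.3086,  0.4352,  0.025 ,  1.5741, -0.0116,  1.134 , -0.0751]), 'dq': array([ 0.0002,  0.0009, -0.0001,  0.0008, -0.0012, -0.0023,  0.0015]), 'joint_efforts': array([  0.0006, -66.7842,   0.9851, -31.4461,  -0.0605,   0.043 ,
         0.0002]), 'position': array([0.2229, 0.5836, 0.404 ]), 'ee_rot': array([-0.5698, -3.0893,  0.0025]), 'force': array([-0.1247,  0.6162, -0.3368]), 'ft_torque': array([-0.0416,  0.0259,  0.0551]), 'gripper_force': 0.0, 'width': 1.0032855544861494}
[[-0.9342  0.3568 -0.0004]
 [ 0.3568  0.9342 -0.0015]
 [-0.0001 -0.0016 -1.    ]]
scene [ 1.5705 -0.1239  0.9127] 463.8626515710107
fid_grip [([234.0, 188.0], 0.8), ([220.0, 251.0], 0.73), ([226.0, 227.0], 0.72), ([226.0, 300.0], 0.68)]
roller_grip [([244.0, 239.0], 0.69)]
block [([264.0, 237.0], 0.93)]
panel [([244.0, 367.0], 0.84), ([251.0, 457.0], 0.71), ([294.0, 163.0], 0.44)]
seam_upper []
seam_bend1 [([236.0, 377.0], 0.92), ([256.0, 359.0], 0.89)]
seam_bend2 [([236.0, 377.0], 0.92), ([256.0, 359.0], 0.89)]
seam_lower [([268.0, 343.0], 0.77), ([224.0, 387.0], 0.19)]
block_hole0 [([235.0, 230.0], 0.92), ([256.0, 231.0], 0.81)]
block_hole1 [([235.0, 230.0], 0.92), ([256.0, 231.0], 0.81)]
side [ 0.0659 -0.8825  1.1609] 588.6414732962713
fid_grip [([334.0, 348.0], 0.86), ([310.0, 266.0], 0.81), ([417.0, 341.0], 0.73), ([360.0, 276.0], 0.61)]
roller_grip [([310.0, 375.0], 0.54), ([185.0, 287.0], 0.45)]
block [([350.0, 359.0], 0.67), ([173.0, 251.0], 0.25)]
panel [([207.0, 312.0], 0.8)]
seam_upper [([186.0, 288.0], 0.79)]
seam_bend1 [([216.0, 321.0], 0.89)]
seam_bend2 [([216.0, 321.0], 0.89)]
seam_lower [([231.0, 334.0], 0.63), ([321.0, 373.0], 0.31)]
block_hole0 [([323.0, 373.0], 0.98), ([344.0, 345.0], 0.92)]
block_hole1 [([323.0, 373.0], 0.98), ([344.0, 345.0], 0.92)]
wrist [0.1458 0.6127 0.3844] 359.0656510495989
```

View pics/scene0.png

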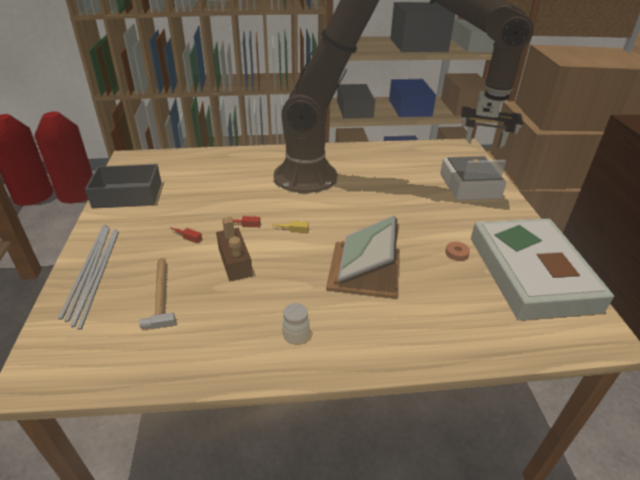

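View pics/side0.png

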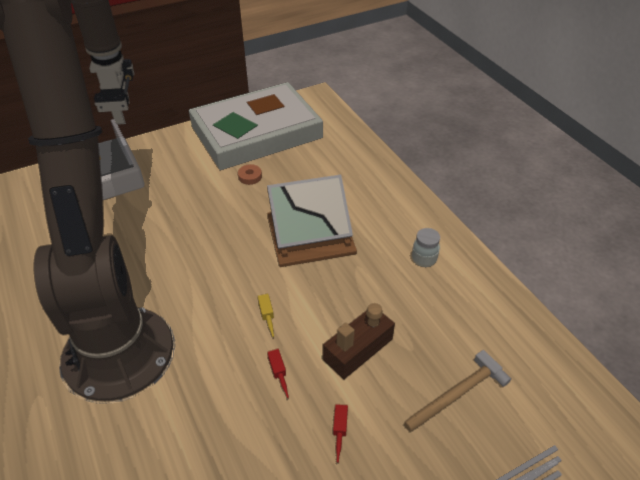

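Candidates: the fid in the block, pale wood (side 334,348; scene 226,227). Look-alikes are a red tool (side 372,279), another red one (side 430,341), a yellow one (side 312,267) and the round-knobbed roller (side 313,374). I choose the pale, square handle in the block.

```bash
python3 - <<'E'
from h import *
np.set_printoptions(precision=4,suppress=True)
cs,cd=cal("scene"),cal("side")
print("fid",tri([(cs,(226,227)),(cd,(334,348))]), onz(cd,(334,348),.096))
print("roller",onz(cd,(313,374),.094), tri([(cs,(244,237)),(cd,(313,374))]))
print("holes",onz(cd,(323,373),.066),onz(cd,(344,345),.066))
print("panel",tri([(cs,(244,367)),(cd,(207,312))]))
print("bend2",tri([(cs,(256,359)),(cd,(216,321))]),"low",tri([(cs,(268,343)),(cd,(232,335))]))
s=arm.observe();Rm=R.from_rotvec(s["ee_rot"]).as_matrix();c=cal("wrist");print("cam in tool",Rm.T@(c[2][:3,3]-s["position"]),Rm.T@c[2][:3,:3],s["clock"])
im=cv2.imread("pics/side0.png")[280:400,300:420]; cv2.imwrite("pics/crop.png",cv2.resize(im,None,fx=5,fy=5,interpolation=cv2.INTER_CUBIC))
E
```

```text
fid [ 0.453  -0.2651  0.1047] [ 0.4559 -0.2586  0.096 ]
roller [ 0.536  -0.2354  0.094 ] [ 0.5342 -0.236   0.0975]
holes [ 0.5318 -0.2414  0.066 ] [ 0.448 -0.261  0.066]
panel [0.5674 0.1304 0.1015]
bend2 [0.5848 0.1087 0.0761] low [0.6021 0.062  0.0496]
cam in tool [ 0.0824 -0.0006  0.0203] [[-0.0012  0.9534  0.3016]
 [ 1.      0.0009  0.0011]
 [ 0.0008  0.3016 -0.9534]] 1.15
```

View pics/crop.png

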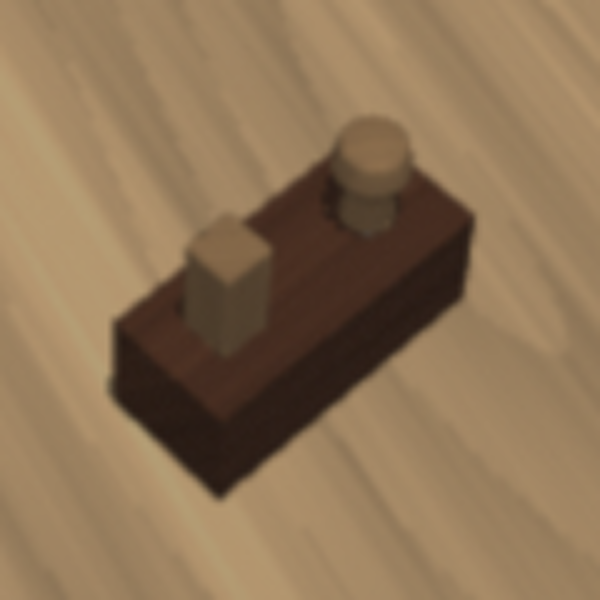

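The crop shows a square pale handle at (260,230), with the round knob behind it at (150,370), so this is the fid. I'll go by way of the panel to view it from the wrist camera.

```bash
python3 -m inch '-.041 -.027 0 0 .09; -.082 -.055 0 0 .09; -.123 -.082 0 0 .09; -.164 -.11 0 0 .09; -.205 -.137 0 0 .09' && python3 -m inch '-.041 -.027 0 0 .09; -.082 -.055 0 0 .09; -.123 -.082 0 0 .09; -.164 -.11 0 0 .09; -.205 -.137 0 0 .09' && python3 -m inch '-.03 -.02 .01 .15 .09; -.06 -.04 .02 .3 .09; -.092 -.062 .02 .45 .09; -.092 -.062 .02 .6 .09; -.092 -.062 .02 .75 .09' && python3 -m inch '0 0 0 .1 .09; 0 0 0 .19 .09; 0 0 0 .19 .09'
python3 - <<'E'
from h import *
np.set_printoptions(precision=4,suppress=True)
s=arm.observe();print(s["clock"],s["position"],s["joints"]);print(R.from_rotvec(s["ee_rot"]).as_matrix())
c=cal("wrist");save("wrist","w1.png");np.savez("w1.npz",K=c[0],D=c[1],T=c[2])
for q in("panel","seam_upper","seam_bend1","seam_lower"):
  for n in("wrist","side"):
    print(n,q,[(np.round(d["point"],1).tolist(),round(d["conf"],2)) for d in arm.place_of(n,q)[:3]])
E
```

```text
clock: 1.65
position: [0.3665, 0.3809, 0.405]
ee_rot: [0.57, 3.089, 0.001]
force: [1.8, 0.5, 0.4]
width: 0.978
gripper_force: 0.0
clock: 2.15
position: [0.5091, 0.1797, 0.4051]
ee_rot: [0.57, 3.089, 0.001]
force: [0.8, 0.9, -0.2]
width: 0.98
gripper_force: 0.0
clock: 2.65
position: [0.5727, 0.0892, 0.3846]
ee_rot: [1.674, 2.658, -0.001]
force: [0.6, 0.5, 0.3]
width: 0.981
gripper_force: 0.0
clock: 2.95
position: [0.5721, 0.091, 0.3847]
ee_rot: [1.909, 2.495, -0.0]
force: [-0.6, -0.0, 0.0]
width: 0.977
gripper_force: 0.0
2.95 [0.5721 0.091  0.3847] [-0.577   0.3936  0.4522  1.7421 -0.1943  1.0503  0.207 ]
[[-0.2617  0.9652 -0.    ]
 [ 0.9652  0.2617 -0.0001]
 [-0.0001 -0.     -1.    ]]
wrist panel [([182.4, 315.2], 0.66)]
side panel [([207.0, 311.7], 0.8)]
wrist seam_upper [([67.9, 277.1], 0.64)]
side seam_upper [([186.1, 288.2], 0.79)]
wrist seam_bend1 [([140.2, 278.9], 0.86), ([215.0, 339.7], 0.67)]
side seam_bend1 [([216.0, 321.0], 0.89)]
wrist seam_lower [([250.3, 335.8], 0.57)]
side seam_lower [([230.7, 334.2], 0.63), ([320.7, 373.0], 0.31)]
```

View pics/w1.png

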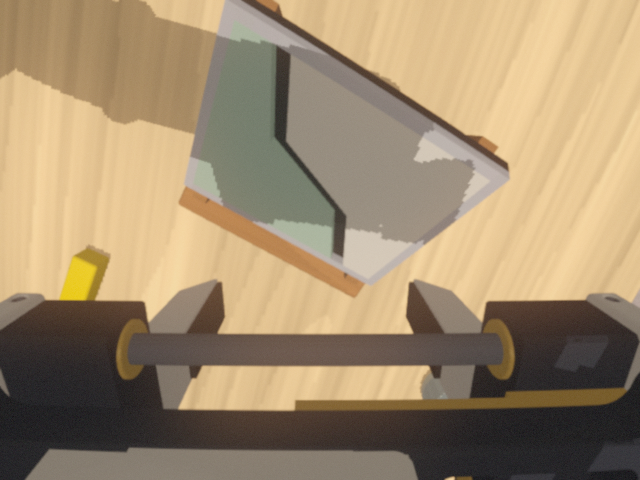

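```bash
cat > fit.py <<'E'
from h import *
from scipy.optimize import least_squares
f=np.load("w1.npz"); cw=(f["K"],f["D"],f["T"]); cd=cal("side")
def pose(p):
    t=p[2]; up=np.array([np.cos(t),np.sin(t),0]); z=np.array([0,0,1.]); a=np.radians(35)
    X=np.cos(a)*up+np.sin(a)*z; Z=-np.sin(a)*up+np.cos(a)*z
    return np.column_stack([X,np.cross(Z,X),Z]),np.array([p[0],p[1],.092])
def P(p,q): A,o=pose(p); return (A@np.asarray(q,float).T/1000).T+o
W=[((84,-100,0),(172,508)),((-84,100,0),(188,187)),((-84,-100,0),(284,366)),((14,40,-4),(140.2,279)),((-21,-30,-4),(215,340))]
S=[((-21,-30,-4),(216,321))]
def res(p):
    r=[proj(cw,P(p,[a]))[0]-b for a,b in W]+[(proj(cd,P(p,[a]))[0]-b)*.7 for a,b in S]
    return np.ravel(r)
E
python3 - <<'E'
from fit import *
np.set_printoptions(precision=4,suppress=True)
r=least_squares(res,[.562,.13,1.6],loss="soft_l1");print(r.x,np.degrees(r.x[2]));print(r.fun.reshape(-1,2))
im=cv2.resize(cv2.imread("pics/w1.png")[0:300,160:530],None,fx=2,fy=2,interpolation=cv2.INTER_CUBIC)
c=np.array([(66,58),(14,40),(-21,-30),(-66,-52)],float)
def off(d):
    out=[]
    n=[(lambda v:np.array([-v[1],v[0]])/np.hypot(*v))(c[i+1]-c[i]) for i in range(3)]
    m=[n[0]]+[(n[i]+n[i+1])/(1+n[i]@n[i+1]) for i in range(2)]+[n[2]]
    return [np.r_[a+d*b,0] for a,b in zip(c,m)]
def draw(q,col,cl=False):
    u=(proj(cw,P(r.x,q))[:,::-1]-[160,0])*2; cv2.polylines(im,[np.round(u).astype(int)],cl,col,1)
draw(off(6),(0,0,255));draw(off(-6),(255,0,0));draw([(84,100,0),(84,-100,0),(-84,-100,0),(-84,100,0)],(0,255,255),True)
cv2.imwrite("pics/ov.png",im)
E
```

```text
[0.5622 0.1292 1.3405] 76.80363874506926
[[ 1.3561  0.8587]
 [ 0.2531 -3.9525]
 [ 0.2768  6.9621]
 [-0.3957 -1.8856]
 [-3.0705  0.1236]
 [ 0.4965  1.4634]]
```

View pics/ov.png

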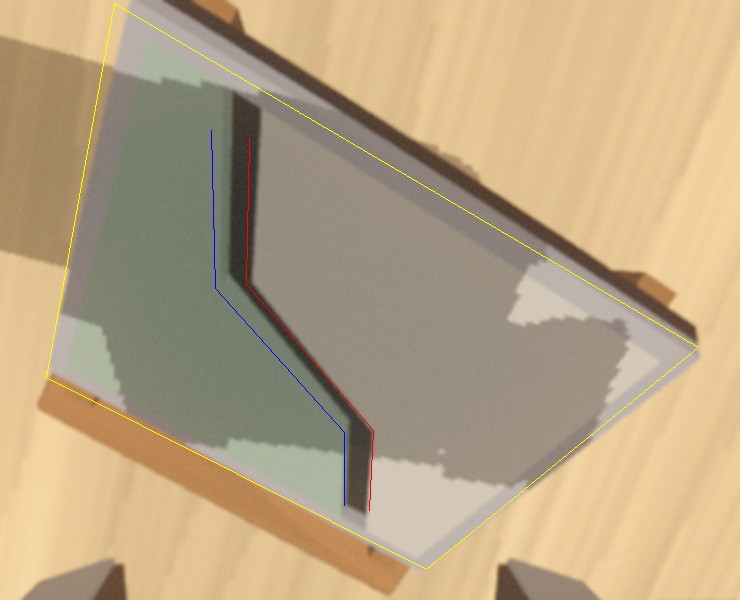

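The overlay shows the real groove's upper run (dark, x 232–260 in the overlay) lying right of the model, so the yaw is off. I'll fit the dark groove's edges instead: near edge at the glass top, far edge at the floor.

```bash
cat > fit2.py <<'E'
from fit import *
np.set_printoptions(precision=4,suppress=True)
im=cv2.imread("pics/w1.png"); g=cv2.GaussianBlur(cv2.cvtColor(im,cv2.COLOR_BGR2GRAY),(3,3),0).astype(float)
c=np.array([(66,58),(14,40),(-21,-30),(-66,-52)],float)
n=[(lambda v:np.array([-v[1],v[0]])/np.hypot(*v))(c[i+1]-c[i]) for i in range(3)]
m=[n[0]]+[(n[i]+n[i+1])/(1+n[i]@n[i+1]) for i in range(2)]+[n[2]]
cc=c.copy(); cc[0]+=(c[0]-c[1])/55*9; cc[3]+=(c[3]-c[2])/50*9
off=lambda d,z:[np.r_[a+d*b,z] for a,b in zip(cc,m)]
Lp,Rp=[],[]
for r in range(52,250,2):
    row=g[r]; lo,hi=(265,300) if r<135 else (265,350)
    k=np.where(row[lo:hi]<85)[0]
    if len(k)<3: continue
    a,b=lo+k[0],lo+k[-1]
    Lp.append((r,a-(85-row[a])/(row[a-1]-row[a]))); Rp.append((r,b+(85-row[b])/(row[b+1]-row[b])))
Lp,Rp=np.array(Lp),np.array(Rp)
def dist(pts,pl):
    out=[]
    for p in pts:
        best=1e9
        for i in range(3):
            v=pl[i+1]-pl[i];t=np.clip((p-pl[i])@v/(v@v),0,1);e=p-pl[i]-t*v
            d=np.hypot(*e)*np.sign(v[0]*e[1]-v[1]*e[0])
            if abs(d)<abs(best):best=d
        out.append(best)
    return np.array(out)
def P2(p,q): return P(p[:3],q)+[0,0,p[3]]
Cn=[((84,-100,0),(171,508)),((-84,100,0),(185,187)),((-84,-100,0),(283,374)),((84,100,0),(0,224))]
def res2(p):
    a=dist(Rp,proj(cw,P2(p,off(6,0)))); b=dist(Lp,proj(cw,P2(p,off(-6,-8))))
    k=np.ravel([proj(cw,P2(p,[x]))[0]-y for x,y in Cn])
    return np.r_[a,b,k*.5,p[3]/.001]
E
python3 - <<'E'
from fit2 import *
for w in(0,):
    r=least_squares(res2,[.562,.13,1.4,0],loss="soft_l1");N=len(Rp)
    print(r.x,np.degrees(r.x[2]));print("rms R,L",r.fun[:N].std(),r.fun[N:2*N].std(),r.fun[:N].mean(),r.fun[N:2*N].mean(),"corners",2*r.fun[2*N:-1])
np.save("panel.npy",r.x)
cd=cal("side");print("side seam proj",proj(cd,P2(r.x,[(*a,0) for a in c])))
im=cv2.resize(cv2.imread("pics/w1.png")[0:300,160:530],None,fx=2,fy=2,interpolation=cv2.INTER_CUBIC)
def draw(q,col,cl=False):
    u=(proj(cw,P2(r.x,q))[:,::-1]-[160,0])*2; cv2.polylines(im,[np.round(u).astype(int)],cl,col,1)
draw(off(6,0),(0,0,255));draw(off(-6,-8),(255,0,0));draw([(84,100,0),(84,-100,0),(-84,-100,0),(-84,100,0)],(0,255,255),True)
im2=cv2.resize(cv2.imread("pics/side0.png")[160:260,240:370],None,fx=5,fy=5,interpolation=cv2.INTER_CUBIC)
for k,col in((6,(0,0,255)),(-6,(255,0,0))):
    u=(proj(cd,P2(r.x,off(k,0)))[:,::-1]-[240,160])*5+2; cv2.polylines(im2,[np.round(u).astype(int)],False,col,1)
out=np.zeros((600,800,3),np.uint8);out[:300,:370]=cv2.resize(im,(370,300));out[100:600,150:800]=im2;out[:300,:370]=cv2.resize(im,(370,300));cv2.imwrite("pics/ov2.png",out)
E
```

```text
[ 0.5628  0.1293  1.3122 -0.0024] 75.18116711410237
rms R,L 0.5024097480299154 0.3786789819861455 -0.5376822301386514 0.5139360769342073 corners [ 7.4132 -0.5764 -0.823  -3.1889  1.7591 -4.0624 -0.2332  0.5421]
side seam proj [[190.4711 284.754 ]
 [208.5021 294.9837]
 [217.2266 323.3844]
 [232.4551 334.6625]]
```

View pics/ov2.png

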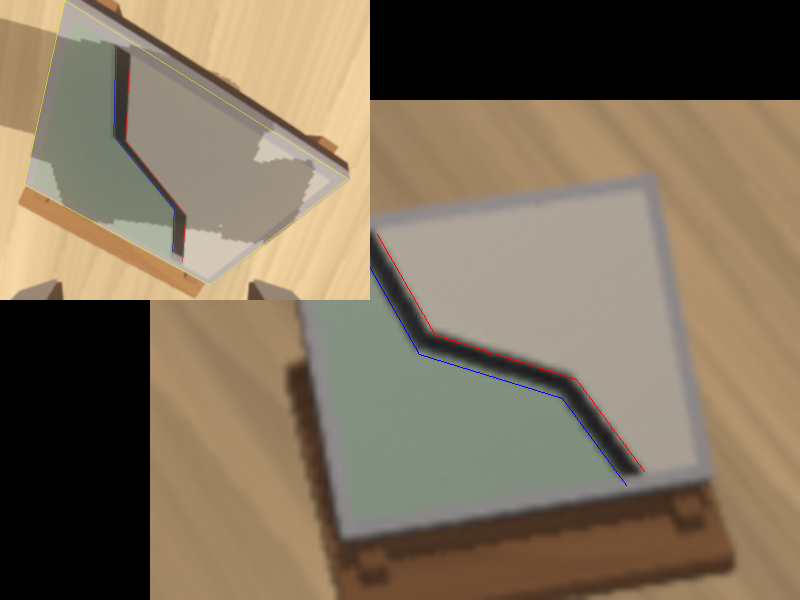

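The overlay now follows the groove well in both views: red and blue lie on the groove's edges. Next, over to the block for a close look.

```bash
python3 -m inch '-.042 -.025 0 0 .09; -.084 -.05 0 0 .09; -.126 -.075 0 0 .09; -.168 -.1 0 0 .09; -.21 -.127 0 0 .09' && python3 -m inch '-.042 -.025 0 0 .09; -.085 -.05 0 0 .09; -.129 -.078 0 0 .09; -.129 -.078 0 0 .09; -.129 -.078 0 0 .09'
python3 - <<'E'
from h import *
np.set_printoptions(precision=4,suppress=True)
s=arm.observe();print(s["clock"],s["position"],s["joints"])
c=cal("wrist");save("wrist","w2.png");np.savez("w2.npz",K=c[0],D=c[1],T=c[2])
for q,z in(("fid_grip",.096),("roller_grip",.094),("block",0),("block_hole0",.066)):
    for d in arm.place_of("wrist",q)[:3]: print(q,np.round(d["point"],1),round(d["conf"],2),onz(c,d["point"],z))
for q in("fid_grip",):
    for d in arm.silhouettes("wrist",q)[:2]:
        r=d["region"];ys,xs=np.where(r);print(q,d["conf"],ys.min(),ys.max(),xs.min(),xs.max())
E
```

```text
clock: 3.9
position: [0.504, -0.1468, 0.385]
ee_rot: [1.906, 2.497, 0.001]
force: [0.9, -0.6, 0.4]
width: 0.979
gripper_force: 0.0
clock: 4.4
position: [0.4625, -0.2917, 0.3848]
ee_rot: [1.912, 2.493, -0.0]
force: [0.3, 0.7, -0.3]
width: 0.985
gripper_force: 0.0
4.4 [ 0.4625 -0.2917  0.3848] [ 0.0384  0.3514  0.5692  1.8265 -0.2183  1.0261  0.956 ]
fid_grip [275.5 205. ] 0.79 [ 0.3843 -0.3504  0.096 ]
fid_grip [ 76.7 175.8] 0.77 [ 0.3385 -0.2071  0.096 ]
fid_grip [192.3 306.8] 0.62 [ 0.4474 -0.2627  0.096 ]
roller_grip [195.  425.5] 0.63 [ 0.5357 -0.2415  0.094 ]
block [177.1 352.7] 0.89 [ 0.4908 -0.2534  0.    ]
block_hole0 [189.7 414.4] 0.96 [ 0.5349 -0.2427  0.066 ]
block_hole0 [196.7 425.2] 0.28 [ 0.5458 -0.2459  0.066 ]
fid_grip 0.98 172 220 286 326
fid_grip 0.91 247 291 175 234
```

View pics/w2.png

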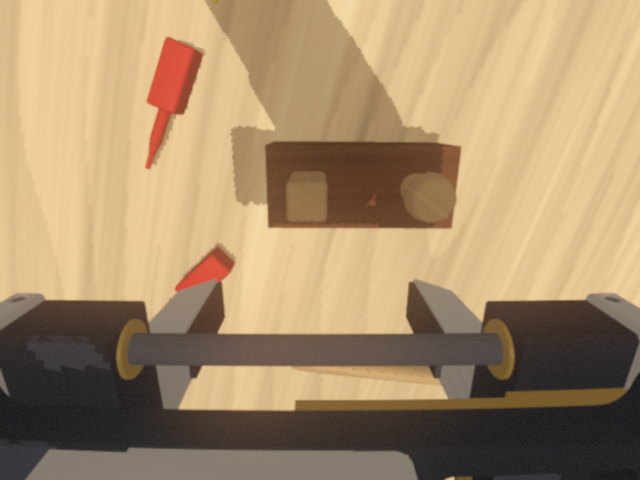

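The picture shows the fid's square handle at (197,307), the knob at (197,428) and the block's near top edge from (227,268) to (227,452), nearly level in the image.

```bash
python3 - <<'E'
from h import *
np.set_printoptions(precision=4,suppress=True)
f=np.load("w2.npz");c=(f["K"],f["D"],f["T"])
im=cv2.imread("pics/w2.png");g=cv2.cvtColor(im,cv2.COLOR_BGR2GRAY).astype(float)
# near top edge of the block: dark->bright going down
E=[]
for x in range(276,446,6):
    d=np.diff(cv2.GaussianBlur(g[215:240,x-2:x+3],(3,3),0).mean(1)); k=d.argmax(); E.append((215.5+k,x))
E=np.array(E);p=np.polyfit(E[:,1],E[:,0],1);print("edge",p,E[:,0].std())
a,b=[onz(c,(np.polyval(p,x),x),.066) for x in(275,445)];v=b-a;yaw=np.arctan2(v[1],v[0]);print("yaw",np.degrees(yaw))
u=np.array([np.cos(yaw),np.sin(yaw)]);w=np.array([-u[1],u[0]])
# handle top corners at z=.126, measured; column edges of handle
sub=cv2.GaussianBlur(g,(3,3),0)
print("row profile r190",sub[190,278:340].astype(int));print("col profile c307",sub[160:232,307].astype(int))
for z in(.066,):
    for rc in((np.polyval(p,268),268),(np.polyval(p,452),452)): print("corner",onz(c,rc,z))
mid=(onz(c,(np.polyval(p,268),268),.066)+onz(c,(np.polyval(p,452),452),.066))[:2]/2
ctr=mid+.035*w;print("block ctr",ctr,"hole0",ctr-.045*u,"hole1",ctr+.045*u, "len",np.linalg.norm(onz(c,(227,268),.066)-onz(c,(227,452),.066)))
for sgn in(-1,):
    h=ctr-.045*u
    K=[np.r_[h+dx*u+dy*w,z] for z in(.126,.066) for dx,dy in((-.014,-.014),(.014,-.014),(.014,.014),(-.014,.014))]
    print("pred handle corners",proj(c,K).round(1).tolist())
E
```

```text
edge [ -0.  227.5] 0.0
yaw 14.985980662410368
row profile r190 [ 83  83  82  82  81  81  83  90 101 111 116 118 119 120 120 121 120 120
 120 119 118 118 117 116 116 116 116 115 114 115 116 116 116 116 117 117
 118 117 117 117 117 116 115 115 114 114 113 109 100  88  77  72  71  71
  70  70  70  70  70  71  71  71]
col profile c307 [ 67  67  67  68  69  69  69  71  71  73  78  88  96 101 103 103 103 103
 103 103 104 105 108 112 116 117 117 116 115 115 115 114 115 116 117 117
 118 119 119 119 119 119 120 120 120 120 120 119 119 120 121 122 122 122
 123 122 122 121 120 118 113 103  95  94  98 102 112 139 174 197 205 206]
corner [ 0.4234 -0.3067  0.066 ]
corner [ 0.5779 -0.2654  0.066 ]
block ctr [ 0.4916 -0.2522] hole0 [ 0.4482 -0.2639] hole1 [ 0.5351 -0.2406] len 0.1598666375892552
pred handle corners [[222.3, 286.3], [222.3, 327.0], [181.7, 327.4], [181.7, 285.3], [203.7, 291.7], [203.7, 324.8], [170.4, 325.0], [170.4, 291.1]]
```

```bash
python3 -m inch '.03 -.0065 0 0 .056; .03 -.0065 .03 0 .056; .0305 -.0065 .06 0 .056; .0305 -.0065 .06 0 .056; .0305 -.0065 .06 0 .056' && python3 -m inch '0 0 .035 0 .056; 0 0 .07 0 .056; 0 0 .07 0 .056' && python3 -m inch '0 0 0 0 .02; 0 0 0 0 .02; 0 0 0 0 .02; 0 0 0 0 .02; 0 0 0 0 .02' 25
```

```text
clock: 5.2
position: [0.4494, -0.2621, 0.3251]
ee_rot: [-1.906, -2.496, 0.001]
force: [0.2, -0.3, 0.7]
width: 0.624
gripper_force: 0.0
clock: 5.5
position: [0.4486, -0.2617, 0.2531]
ee_rot: [-1.904, -2.493, 0.001]
force: [-0.2, -0.2, -0.4]
width: 0.609
gripper_force: 0.0
clock: 6.0
position: [0.4494, -0.2626, 0.2559]
ee_rot: [1.906, 2.495, 0.001]
force: [-1.0, 1.5, 9.0]
width: 0.305
gripper_force: 25.0
```

```bash
python3 -m inch '0 0 -.013 0 .02; 0 0 -.026 0 .02; 0 0 -.039 0 .02; 0 0 -.052 0 .02; 0 0 -.052 0 .02' 25 && python3 -m inch '-.003 0 0 0 .02; -.006 0 0 0 .02; -.012 0 .0004 0 .02; -.018 0 .001 0 .02; -.0245 0 .0018 0 .02' 5 && python3 -m inch '-.0065 0 .001 0 .02; -.0125 0 .003 0 .02; -.0185 0 .0055 0 .02; -.024 0 .0082 0 .02; -.029 0 .0111 0 .02' 5 && python3 - <<'E'
from h import *
s=arm.observe();print(s["clock"],s["position"],s["force"],s["gripper_force"])
a=save("side","s3.png");cd=cal("side");p=proj(cd,np.array([s["position"]-[0,0,.159]]))[0];print(p)
r,c=p.astype(int);w=save("wrist","w3.png")
x0,y0=max(0,c-40),max(0,r-45)
A=cv2.resize(a[y0:y0+90,x0:x0+80],(400,450),interpolation=cv2.INTER_CUBIC);B=w[100:400,170:470];B=cv2.resize(B,(400,400))
o=np.zeros((450,800,3),np.uint8);o[:,:400]=A;o[:400,400:]=B;save("",'m3.png',o);print(x0,y0)
E
```

```text
clock: 6.5
position: [0.4496, -0.2628, 0.3089]
ee_rot: [1.905, 2.494, 0.002]
force: [0.4, -0.7, -0.6]
width: 0.303
gripper_force: 25.0
clock: 7.0
position: [0.4555, -0.2865, 0.3045]
ee_rot: [-1.907, -2.496, 0.0]
force: [-0.0, 1.6, -1.2]
width: 0.303
gripper_force: 5.0
clock: 7.5
position: [0.4633, -0.3145, 0.2936]
ee_rot: [1.907, 2.496, -0.0]
force: [-0.3, 0.8, 0.9]
width: 0.306
gripper_force: 5.0
7.5 [ 0.46327076 -0.31454961  0.29359528] [-0.30134088  0.84339255  0.87388289] 5.000157281756401
[341.81040317 364.95695446]
324 296
```

View pics/m3.png

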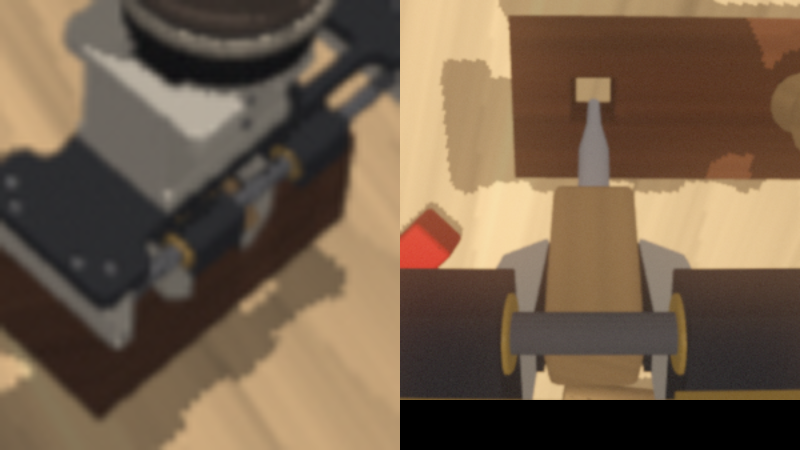

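The wrist view shows the fid leaning in the pads as intended. Its point is at wrist pixel about (175,314) and the handle's lower edge at row 240. From these I'll work out the lean.

```bash
cat > tilt.py <<'E'
from h import *
from scipy.optimize import least_squares
np.set_printoptions(precision=4,suppress=True)
K,D,_=cal("wrist");T=np.eye(4);T[:3,:3]=[[0,.9534,.3016],[1,0,0],[0,.3016,-.9534]];T[:3,3]=[.0824,-.0006,.0203];C=(K,D,T)
# fid in tool frame: handle leans to tool -x by th; axis (up tool): (-sin,0,-cos); side normal to camera: n=(cos,0,-sin)
def pts(th,s,u=0):
    a=np.array([-np.sin(th),0,-np.cos(th)]);n=np.array([np.cos(th),0,-np.sin(th)]);g=np.array([u,0,.159])+s*a
    return [g-.09*a+.0025*n, g-.03*a+.014*n, g-.06*a+.006*n]
def rows(th,s,u=0): return proj(C,pts(th,s,u))[:,0]
def solve(o,u=0):
    r=least_squares(lambda p:rows(p[0],p[1],u)[:len(o)]-o,[.6,0]);return np.degrees(r.x[0]),r.x[1],r.fun
E
python3 - <<'E'
from tilt import *
for t in(30,33,35,37):print(t,rows(np.radians(t),0))
w=cv2.imread("pics/w3.png");g=cv2.GaussianBlur(cv2.cvtColor(w,cv2.COLOR_BGR2GRAY),(3,3),0).astype(int)
print("tip col 314 rows160-190",g[160:192,314]);print("handle col 305",g[228:250,305],"col 315",g[228:250,315]);
for row in(180,190,196,200,204,208,212,220):print(row,g[row,295:335])
print(solve(np.array([175,239.5])))
E
```

```text
30 [184.874  248.0322 215.4241]
33 [178.9438 247.1108 211.7032]
35 [175.0371 246.5935 209.3035]
37 [171.1707 246.1562 206.9724]
tip col 314 rows160-190 [150 151 151 150 149 149 149 148 148 147 147 146 145 141 135 130 128 127
 126 126 126 126 127 127 128 128 128 128 128 128 128 128]
handle col 305 [120 121 121 121 122 123 125 126 127 127 124 118 115 115 117 118 118 118
 118 118 118 118] col 315 [131 132 132 132 133 133 132 131 132 132 128 121 116 115 116 117 118 118
 118 118 118 118]
180 [ 73  71  67  63  59  59  59  58  58  57  57  58  58  59  65  81 101 117
 123 126 127 128 126 117  99  77  62  56  55  55  53  53  54  56  57  58
  62  65  67  67]
190 [ 68  66  63  62  61  61  60  60  61  61  60  60  60  63  77  98 115 123
 126 128 128 128 127 124 114  95  74  62  58  59  60  59  58  57  57  57
  59  60  61  61]
196 [ 68  68  68  68  68  66  66  67  67  67  68  68  74  89 107 120 125 127
 129 130 130 130 128 126 124 118 103  84  71  66  66  66  65  65  65  64
  66  66  65  65]
200 [ 68  68  68  67  67  66  66  66  66  66  69  77  92 109 121 126 128 128
 128 128 128 129 128 127 126 124 118 105  88  73  65  64  64  64  64  64
  64  64  63  64]
204 [ 70  69  68  67  67  67  68  68  67  69  79  96 112 122 126 128 129 129
 128 129 129 129 128 128 128 127 125 120 109  92  76  67  65  65  64  62
  62  64  64  64]
208 [ 70  71  70  69  69  68  67  67  71  84 101 114 122 127 129 129 129 129
 130 130 130 129 129 129 128 128 127 125 120 111  95  77  67  64  65  66
  66  65  66  66]
212 [ 71  71  71  71  69  68  70  73  82  98 114 122 125 127 128 130 131 131
 130 130 130 129 129 129 129 128 127 125 123 119 109  92  75  67  66  66
  66  66  67  67]
220 [ 73  73  72  73  73  72  73  78  89 104 116 123 126 128 130 131 132 132
 132 132 131 131 130 130 129 128 127 126 124 121 113 100  83  72  69  69
  68  69  69  69]
(np.float64(32.40083997514177), np.float64(-0.004662554569874054), array([ 0., -0.]))
```

```bash
python3 - <<'E'
from tilt import *
w=cv2.imread("pics/w3.png");print("handle rows (BGR diff b-r)")
f=cv2.GaussianBlur(w,(3,3),0).astype(int)
for row in(244,252,260,270): print(row,(f[row,276:292].sum(1)//3),(f[row,338:356].sum(1)//3))
def model(th,s,u):
    a=np.array([-np.sin(th),0,-np.cos(th)]);n=np.array([np.cos(th),0,-np.sin(th)]);g=np.array([0,0,.159])+s*a+u*n;y=np.array([0,1.,0])
    q=lambda l,r,h:g-l*a+r*n+h*y
    hb=proj(C,[q(.03,.014,-.014),q(.03,.014,.014)]);ht=proj(C,[q(0.01,.014,-.014),q(.01,.014,.014)])
    sh=proj(C,[q(.045,.0,-.006),q(.045,.0,.006)]);tp=proj(C,[q(.09,.0025,0),q(.09,0,-.0025),q(.09,0,.0025)])
    return hb.round(1).tolist(),ht.round(1).tolist(),sh.round(1).tolist(),tp.round(1).tolist()
for t,s,u in((32.4,-.0047,0),(35,0,0),(35,-.0047,0),(33,-.004,-.0013),(35,-.004,-.003)):print(t,s,u,model(np.radians(t),s,u))
E
```

```text
handle rows (BGR diff b-r)
244 [178 175 171 171 178 188 190 185 170 148 127 115 112 112 112 112] [110 110 109 109 109 110 119 140 165 182 186 182 178 174 171 164 159 162]
252 [201 200 200 199 199 198 195 186 161 132 116 112 112 112 112 112] [111 111 111 110 109 109 116 137 168 189 196 197 196 197 196 195 195 195]
260 [200 199 198 198 198 196 189 168 140 120 113 112 113 112 111 112] [113 113 112 111 111 110 110 121 146 173 190 195 195 196 196 196 196 197]
270 [198 197 197 198 198 192 177 151 126 115 113 113 113 112 113 113] [113 113 112 112 111 111 110 112 127 156 181 192 196 196 197 198 199 199]
32.4 -0.0047 0 ([[239.4, 286.4], [239.4, 346.0]], [[274.9, 284.1], [274.9, 348.6]], [[234.5, 304.7], [234.5, 327.5]], [[175.0, 315.9], [178.1, 311.8], [178.1, 320.1]])
35 0 0 ([[246.6, 285.7], [246.6, 346.9]], [[284.8, 283.3], [284.8, 349.4]], [[238.9, 304.4], [238.9, 327.8]], [[175.0, 316.0], [178.2, 311.7], [178.2, 320.2]])
35 -0.0047 0 ([[238.4, 286.2], [238.4, 346.3]], [[275.3, 283.9], [275.3, 348.8]], [[231.7, 304.6], [231.7, 327.6]], [[169.6, 316.0], [172.7, 311.8], [172.7, 320.1]])
33 -0.004 -0.0013 ([[242.1, 286.5], [242.1, 346.0]], [[278.0, 284.2], [278.0, 348.5]], [[236.4, 304.7], [236.4, 327.5]], [[176.1, 315.9], [179.3, 311.8], [179.3, 320.1]])
35 -0.004 -0.003 ([[243.4, 286.5], [243.4, 346.0]], [[280.3, 284.3], [280.2, 348.3]], [[236.3, 304.7], [236.3, 327.5]], [[174.2, 316.0], [177.3, 311.8], [177.3, 320.1]])
```

```bash
python3 -m inch '-.0008 0 .0005 0 .02; -.0018 0 .001 0 .02; -.0018 0 .001 0 .02' 5 && python3 -m inch '0 0 0 0 .02; 0 0 0 0 .02; 0 0 -.01 0 .02; 0 0 -.025 0 .02; 0 0 -.05 0 .02' 45 && python3 -m inch '0 0 -.04 .13 .02; 0 0 -.075 .26 .02; 0 0 -.075 .39 .02; 0 0 -.075 .523 .02; 0 0 -.075 .523 .02'
cat > goal.py <<'E'
import sys
from tilt import *
p=np.load("panel.npy")
def P2(q,p=p):
    t=p[2];a=np.radians(35);up=np.array([np.cos(t),np.sin(t),0]);z=np.array([0,0,1.]);X=np.cos(a)*up+np.sin(a)*z;Z=-np.sin(a)*up+np.cos(a)*z
    return (np.column_stack([X,np.cross(Z,X),Z])@np.asarray(q,float).T/1000).T+[p[0],p[1],.092+p[3]]
TIP=np.array([.0538,0,.2367])
def need(q):
    s=arm.observe();Rm=R.from_rotvec(s["ee_rot"]).as_matrix()
    tip=s["position"]+Rm@TIP
    return Rm.T@(P2(q)-tip)
E
python3 - <<'E'
from goal import *
s=arm.observe();Rm=R.from_rotvec(s["ee_rot"]).as_matrix();print(s["clock"],Rm,s["joints"],s["force"])
g=P2([66,58,25]);print("goal tip",g,"seam",P2([[66,58,0],[14,40,0],[-21,-30,0],[-66,-52,0]]));print("need",need([66,58,25]))
w=save("wrist","w4.png");g=cv2.GaussianBlur(cv2.cvtColor(w,cv2.COLOR_RGB2GRAY),(3,3),0).astype(int);print(g[150:190,314]);print(g[228:250,315])
E
```

```text
clock: 7.9
position: [0.4636, -0.3156, 0.2928]
ee_rot: [-1.907, -2.496, -0.0]
force: [-1.3, 0.3, -0.4]
width: 0.302
gripper_force: 5.0
clock: 8.4
position: [0.4633, -0.3156, 0.3431]
ee_rot: [-1.906, -2.495, 0.001]
force: [0.6, -0.6, -0.4]
width: 0.299
gripper_force: 45.0
clock: 8.9
position: [0.4636, -0.3157, 0.4188]
ee_rot: [2.489, 1.915, 0.001]
force: [0.8, 0.4, -1.4]
width: 0.305
gripper_force: 45.0
8.9 [[ 0.2562  0.9666  0.0011]
 [ 0.9666 -0.2562 -0.0006]
 [-0.0003  0.0012 -1.    ]] [-0.0211  0.3641  0.7163  1.7543 -0.263   1.1201  0.5193] [ 0.8175  0.3661 -1.4023]
goal tip [0.5169 0.1825 0.1479] seam [[0.5205 0.1964 0.1275]
 [0.527  0.1506 0.0976]
 [0.5874 0.105  0.0776]
 [0.5992 0.0637 0.0518]]
need [ 0.4415 -0.0765  0.0339]
[ 72  71  70  69  68  67  67  68  69  69  69  70  70  71  71  70  70  71
  71  71  72  76  86 104 120 128 130 131 130 130 130 131 130 130 130 130
 131 131 131 132]
[137 137 137 137 138 137 137 137 136 135 131 124 120 120 121 121 121 121
 122 122 122 121]
```

```bash
python3 -m inch '.048 -.008 0 0 .02; .096 -.016 0 0 .02; .144 -.025 0 0 .02; .192 -.033 0 0 .02; .24 -.042 0 0 .02' && python3 -m inch '.048 -.008 0 0 .02; .096 -.016 0 0 .02; .144 -.025 0 0 .02; .18 -.031 0 0 .02; .2015 -.0345 .005 0 .02' && python3 -m inch '0 0 .015 0 .02; 0 0 .029 0 .02; 0 0 .029 0 .02; 0 0 .029 0 .02'
python3 - <<'E'
from goal import *
s=arm.observe();print(s["clock"],s["joints"]);print("need",need([66,58,25]),need([66,58,0]))
c=cal("wrist");w=save("wrist","w5.png");np.savez("w5.npz",T=c[2])
print("seam pred px",proj(c,P2([[66,58,0],[66,58,-8],[14,40,0]])),"tip pred",proj(C,[TIP]))
save("","w5c.png",cv2.resize(w[60:310,180:480],(720,600),interpolation=cv2.INTER_CUBIC))
E
```

```text
clock: 9.45
position: [0.4838, -0.0712, 0.4182]
ee_rot: [2.484, 1.923, 0.001]
force: [1.4, -0.8, -0.8]
width: 0.305
gripper_force: 45.0
clock: 9.95
position: [0.5018, 0.1344, 0.4133]
ee_rot: [-2.48, -1.929, -0.002]
force: [0.4, -0.2, -0.9]
width: 0.305
gripper_force: 45.0
clock: 10.35
position: [0.5019, 0.1304, 0.3842]
ee_rot: [2.486, 1.92, -0.0]
force: [0.5, 0.2, -0.4]
width: 0.304
gripper_force: 45.0
10.35 [-0.7833  0.2994  0.5462  1.8909 -0.1827  1.0008 -0.4131]
need [ 0.0004  0.0013 -0.0005] [0.0148 0.0013 0.02  ]
seam pred px [[144.4702 317.8161]
 [136.7189 317.7718]
 [200.337  341.1607]] tip pred [[173.587  315.9529]]
```

View pics/w5c.png

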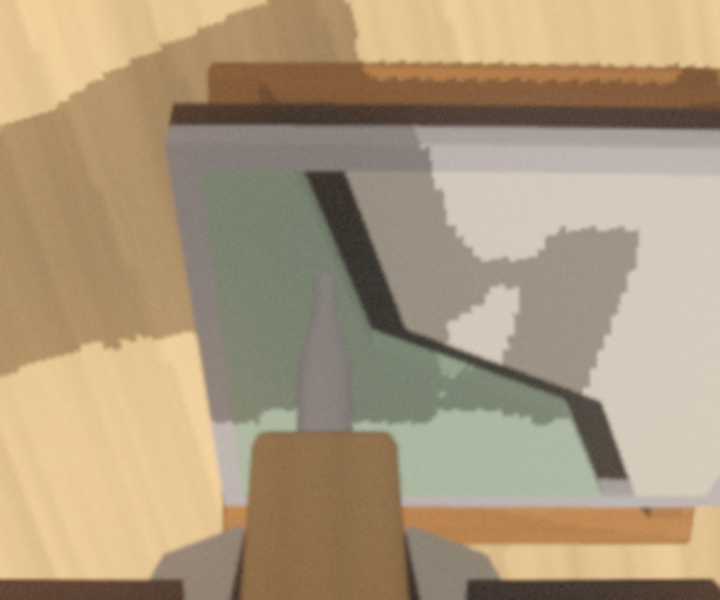

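The crop shows the point at wrist pixel (175,315) and the groove where the model puts it (seam_upper at 144,318). I'll go down along the glass normal.

```bash
python3 -m inch '.004 .0015 .005 0 .02; .008 .0015 .011 0 .02; .013 .0015 .0175 0 .02; .013 .0015 .0175 0 .02' && python3 -m inch '.0012 0 .0016 0 .02; .0023 0 .0033 0 .02; .0034 0 .0049 0 .02; .0034 0 .0049 0 .02; .0034 0 .0049 0 .02' 
python3 - <<'E'
from goal import *
s=arm.observe();print(s["clock"],s["force"],"need",need([66,58,0]),need([66,58,-6]))
c=cal("wrist");w=save("wrist","w6.png");print(proj(c,P2([[66,58,0]])))
g=cv2.GaussianBlur(cv2.cvtColor(w,cv2.COLOR_RGB2GRAY),(3,3),0).astype(int);print(g[150:185,315]);
for r in(165,170,174,178,185):print(r,g[r,285:345])
E
```

```text
clock: 10.8
position: [0.5064, 0.1439, 0.3652]
ee_rot: [-2.486, -1.92, 0.002]
force: [-0.7, -0.8, -1.1]
width: 0.301
gripper_force: 45.0
clock: 11.3
position: [0.5075, 0.1461, 0.3615]
ee_rot: [2.488, 1.918, 0.0]
force: [-0.1, 0.1, -0.3]
width: 0.307
gripper_force: 45.0
11.3 [-0.0729  0.0772 -0.2816] need [-0.0019 -0.0002 -0.0027] [ 0.0015 -0.0002  0.0022]
[[175.4876 315.4914]]
[129 128 126 125 125 125 125 125 125 125 125 119 100  73  56  51  50  51
  52  51  50  54  69  95 117 127 130 130 129 129 129 129 129 129 130]
165 [125 125 125 124 124 124 124 124 125 125 125 124 124 124 123 120 117 115
 112 102  84  66  54  50  50  51  51  51  50  50  51  51  50  49  50  54
  68  93 120 137 143 144 145 145 144 144 144 144 144 144 144 144 144 144
 144 144 145 144 144 144]
170 [125 124 124 123 124 125 125 124 124 124 124 124 124 124 124 123 123 122
 119 116 114 106  91  71  57  51  50  50  50  50  50  51  51  50  50  50
  50  53  64  89 117 136 143 144 144 144 144 144 145 145 145 145 145 145
 145 145 145 145 144 144]
174 [124 124 124 125 125 125 125 125 124 124 124 124 124 124 124 124 124 124
 123 122 120 117 114 107  92  78  78  92 107 116 117 113 103  87  70  57
  51  50  51  58  76 103 127 139 143 144 145 144 144 144 144 144 144 144
 144 144 145 145 145 145]
178 [125 125 125 125 124 124 124 124 125 124 124 124 125 125 125 125 124 124
 124 124 124 122 120 117 116 116 118 122 127 129 129 129 127 117  96  71
  56  52  52  52  53  59  77 104 128 141 144 144 144 144 144 144 144 144
 145 145 145 145 145 145]
185 [125 125 125 125 125 125 125 125 124 124 124 124 124 124 124 124 124 124
 125 125 125 124 124 123 122 121 122 124 126 128 129 129 127 119 101  78
  60  54  52  52  52  52  52  54  61  79 106 129 141 145 145 144 144 145
 145 145 145 145 145 146]
```

```bash
python3 -m inch '.0006 .0003 .0008 0 .02; .0011 .0006 .0016 0 .02; .0017 .0006 .0025 0 .02; .0017 .0006 .0025 0 .02' && python3 -m inch '.0003 0 .0004 0 .02; .0006 0 .0008 0 .02; .0006 0 .0008 0 .02' && python3 -m inch '.0003 0 .0004 0 .02; .0006 0 .0008 0 .02; .0006 0 .0008 0 .02' 
python3 -c "
from goal import *
s=arm.observe();print(s['force'],s['ft_torque'],need([66,58,0]))"
```

```text
clock: 11.75
position: [0.5085, 0.1478, 0.3588]
ee_rot: [-2.488, -1.918, 0.0]
force: [-0.2, 0.5, -0.4]
width: 0.302
gripper_force: 45.0
clock: 12.05
position: [0.5086, 0.1483, 0.3581]
ee_rot: [-2.488, -1.918, 0.0]
force: [-0.4, -0.6, -0.6]
width: 0.307
gripper_force: 45.0
clock: 12.35
position: [0.5088, 0.1489, 0.3573]
ee_rot: [-2.488, -1.918, -0.0]
force: [0.9, -0.2, -0.7]
width: 0.306
gripper_force: 45.0
[ 0.9432 -0.2349 -0.7092] [-0.1486  0.0775 -0.0064] [-0.0049 -0.0007 -0.0069]
```

```bash
python3 -m inch '.0003 0 .0004 0 .02; .0006 0 .0008 0 .02; .0006 0 .0008 0 .02' && python3 -m inch '.0003 0 .0004 0 .02; .0006 0 .0008 0 .02; .0006 0 .0008 0 .02' 
python3 -c "
from goal import *
s=arm.observe();print(s['force'],s['ft_torque'],need([66,58,0]))
c=cal('wrist');w=save('wrist','w7.png')
g=cv2.GaussianBlur(cv2.cvtColor(w,cv2.COLOR_RGB2GRAY),(3,3),0).astype(int);print(proj(c,P2([[66,58,0]])));print(g[150:185,315])
for r in(168,171,174,178):print(r,g[r,295:345])
"
```

```text
clock: 12.65
position: [0.509, 0.1492, 0.3567]
ee_rot: [2.488, 1.918, -0.0]
force: [-1.1, -0.9, 1.4]
width: 0.302
gripper_force: 45.0
clock: 12.95
position: [0.5091, 0.1493, 0.3563]
ee_rot: [2.488, 1.918, -0.0]
force: [-3.6, -4.4, 9.9]
width: 0.304
gripper_force: 45.0
[-3.6166 -4.3861  9.9098] [-0.7106  0.9647  0.176 ] [-0.0054 -0.001  -0.0078]
[[182.6881 314.1614]]
[123 130 131 131 131 131 131 130 128 126 125 125 125 125 125 125 125 124
 118 101  75  59  65  86 109 123 128 129 129 129 128 128 128 128 128]
168 [125 125 125 125 124 124 123 121 120 119 118 118 118 118 118 118 118 118
 118 118 118 119 119 120 121 123 125 126 126 127 127 127 128 129 128 127
 127 127 128 128 128 128 128 128 128 129 129 129 128 127]
171 [124 124 122 120 117 116 113 104  89  73  62  57  56  57  57  58  59  59
  59  59  59  59  59  61  70  91 115 132 140 142 142 142 142 142 141 142
 142 143 144 142 142 142 143 142 142 143 143 143 142 142]
174 [124 124 124 123 121 118 116 114 109  95  76  60  52  51  53  59  71  88
 100 107 109 104  93  77  63  61  78 106 129 140 143 144 144 144 145 144
 144 144 144 143 143 144 145 144 144 144 144 144 145 145]
178 [123 124 125 125 124 122 120 118 115 112 106  93  73  60  64  83 105 119
 126 128 129 129 127 116  93  68  57  66  89 115 134 142 143 143 144 144
 144 144 144 144 144 145 145 145 145 145 144 144 145 145]
```

The point has touched the floor at the groove's upper end: centred, with the tip at pixel (172,315). I'll back off about 2 mm and draw the first run.

```bash
python3 -m inch '-.0006 .0002 -.0009 0 .02; -.0012 .0004 -.0017 0 .02; -.0012 .0004 -.0017 0 .02' && python3 -m inch '-.0021 .0009 .0015 0 .02; -.0043 .0018 .003 0 .02; -.0064 .0027 .0045 0 .02; -.0085 .0036 .006 0 .02; -.0107 .0045 .0075 0 .02' && python3 -m inch '-.0021 .0009 .0015 0 .02; -.0043 .0018 .003 0 .02; -.0064 .0027 .0045 0 .02; -.0085 .0036 .006 0 .02; -.0106 .0045 .0074 0 .02'
python3 -c "
from goal import *
s=arm.observe();print(s['force'],s['ft_torque'],need([40,49,0]))
w=save('wrist','w8.png')
g=cv2.GaussianBlur(cv2.cvtColor(w,cv2.COLOR_RGB2GRAY),(3,3),0).astype(int);print(g[160:185,315])
for r in(171,174,178):print(r,g[r,295:345])
"
```

```text
clock: 13.3
position: [0.5092, 0.1488, 0.3574]
ee_rot: [-2.488, -1.918, -0.0]
force: [-0.5, 0.1, -0.3]
width: 0.3
gripper_force: 45.0
clock: 13.8
position: [0.5109, 0.137, 0.3498]
ee_rot: [-2.488, -1.918, 0.0]
force: [-0.5, -0.1, -1.1]
width: 0.303
gripper_force: 45.0
clock: 14.3
position: [0.5125, 0.1256, 0.3424]
ee_rot: [-2.488, -1.918, -0.0]
force: [-0.1, 0.4, -1.0]
width: 0.301
gripper_force: 45.0
[-0.0824  0.4072 -1.0043] [-0.1036  0.0815  0.0436] [-0.0047 -0.0013 -0.0069]
[ 85  76  66  58  55  52  52  51  50  51  51  56  72  97 118 127 129 129
 129 129 129 129 130 130 130]
171 [124 124 123 121 118 116 114 106  91  72  58  53  52  52  52  51  52  53
  56  57  56  55  53  55  67  89 117 136 143 144 145 145 145 145 146 146
 145 145 145 146 146 146 146 146 146 145 145 146 146 146]
174 [124 125 124 123 122 120 117 116 112 100  83  65  54  52  53  59  72  91
 108 117 118 114 104  90  74  67  80 106 130 142 145 146 145 145 146 146
 146 146 146 146 146 146 146 146 146 146 146 146 146 146]
178 [125 125 125 125 125 124 122 120 118 116 111  99  80  64  64  80 103 119
 127 129 129 129 128 118  96  72  60  67  89 117 135 143 145 145 146 146
 145 145 145 145 145 146 146 145 145 146 146 146 146 146]
```

```bash
python3 -m inch '-.0021 .0009 .0015 0 .02; -.0043 .0018 .003 0 .02; -.0064 .0027 .0045 0 .02; -.0085 .0036 .006 0 .02; -.0107 .0045 .0075 0 .02' && python3 -m inch '-.0021 .0009 .0015 0 .02; -.0043 .0018 .003 0 .02; -.0064 .0027 .0045 0 .02; -.0085 .0036 .006 0 .02; -.0106 .0045 .0074 0 .02'
python3 -c "
from goal import *
s=arm.observe();print(s['force'],s['ft_torque'],need([14,40,0]))
w=save('wrist','w9.png')
g=cv2.GaussianBlur(cv2.cvtColor(w,cv2.COLOR_RGB2GRAY),(3,3),0).astype(int);print(g[160:185,315])
for r in(168,171,174,178,182):print(r,g[r,295:365])
"
```

```text
clock: 14.85
position: [0.5141, 0.1142, 0.3349]
ee_rot: [2.488, 1.918, 0.0]
force: [0.2, -0.0, -0.7]
width: 0.307
gripper_force: 45.0
clock: 15.35
position: [0.5158, 0.1028, 0.3275]
ee_rot: [-2.488, -1.918, -0.0]
force: [-0.7, 0.5, -0.5]
width: 0.304
gripper_force: 45.0
[-0.7311  0.5341 -0.5297] [-0.0931  0.0885 -0.0359] [-0.0047 -0.0013 -0.0068]
[ 90  78  67  60  56  52  52  52  53  53  52  54  70  96 119 128 131 131
 131 131 130 130 130 130 129]
168 [124 122 119 116 114 109  95  77  61  54  53  52  51  50  50  50  52  52
  53  54  53  53  59  77 104 128 141 145 146 146 145 145 146 146 146 146
 147 147 146 146 147 148 148 147 147 147 147 147 147 147 148 148 148 148
 148 148 148 148 148 148 148 148 149 149 148 148 148 149 148 148]
171 [125 125 123 120 118 116 113 103  86  68  55  50  51  51  52  52  52  53
  54  54  54  56  55  55  66  90 118 137 144 145 146 146 145 146 146 146
 146 147 147 147 147 146 147 147 147 147 147 147 146 146 146 147 147 147
 147 147 147 147 148 147 147 148 148 148 148 148 148 148 149 149]
174 [124 125 124 123 121 119 118 116 109  95  76  61  54  52  53  60  74  92
 107 116 119 115 105  88  72  68  85 112 133 142 145 146 147 146 146 147
 147 146 146 146 146 146 147 147 147 147 147 146 147 147 147 148 148 147
 147 147 147 147 148 148 148 148 148 148 149 148 149 149 149 149]
178 [125 125 125 125 125 124 121 119 118 116 113 110 105 100  96 100 111 121
 128 130 131 130 128 119  97  72  58  56  59  63  70  79  89  99 111 122
 131 137 140 143 145 145 145 145 146 146 147 147 147 147 147 147 147 147
 147 147 148 148 148 148 147 147 147 147 148 148 148 149 149 148]
182 [125 125 125 126 125 124 125 125 123 121 121 124 126 128 127 125 124 125
 127 128 130 130 127 122 111  97  83  73  66  61  57  55  55  55  56  56
  56  57  60  63  67  73  84  97 108 117 126 133 138 141 144 146 147 147
 147 148 147 147 147 147 147 147 147 148 148 147 147 147 147 147]
```

```bash
python3 -m inch '-.0011 .0028 .0008 0 .02; -.0023 .0056 .0016 0 .02; -.0034 .0084 .0024 0 .02; -.0046 .0112 .0032 0 .02; -.0057 .014 .004 0 .02' && python3 -m inch '-.0011 .0028 .0008 0 .02; -.0023 .0056 .0016 0 .02; -.0034 .0084 .0024 0 .02; -.0046 .0112 .0032 0 .02; -.0057 .014 .004 0 .02'
python3 -c "
from goal import *
s=arm.observe();print(s['force'],s['ft_torque'],need([0,12,0]))
w=save('wrist','w10.png');c=cal('wrist');print(proj(c,P2([[0,12,0]])))
g=cv2.GaussianBlur(cv2.cvtColor(w,cv2.COLOR_RGB2GRAY),(3,3),0).astype(int)
for k in(300,306,310,315,320,325,330):print(k,g[155:195,k])
"
```

```text
clock: 15.9
position: [0.5281, 0.0937, 0.3236]
ee_rot: [2.488, 1.918, 0.0]
force: [-0.3, -0.2, -1.4]
width: 0.301
gripper_force: 45.0
clock: 16.4
position: [0.5402, 0.0847, 0.3196]
ee_rot: [-2.488, -1.918, -0.0]
force: [-0.6, 0.7, -0.7]
width: 0.302
gripper_force: 45.0
[-0.5881  0.6774 -0.697 ] [-0.0737  0.1046  0.0288] [-0.0049 -0.0015 -0.0067]
[[181.0906 312.5279]]
300 [147 146 147 147 147 147 146 146 147 147 145 140 125  98  71  57  54  55
  58  68  87 109 123 128 129 129 129 129 128 128 127 126 125 125 126 126
 126 125 125 126]
306 [146 146 146 146 146 146 146 147 147 146 146 147 147 143 132 108  79  60
  54  54  56  65  85 108 122 128 129 128 129 129 128 128 127 126 126 125
 126 126 126 126]
310 [146 147 147 146 146 146 146 146 147 147 147 147 146 146 146 140 123  95
  71  64  69  76  84  94 108 120 125 125 125 125 125 124 124 123 122 122
 123 123 124 125]
315 [147 148 147 147 147 147 147 147 147 146 146 146 146 146 146 146 146 143
 140 136 134 132 132 132 133 132 131 131 131 131 131 130 130 130 131 132
 131 130 131 132]
320 [147 147 147 146 146 146 146 147 147 147 147 147 147 147 147 147 146 146
 145 139 122  98  81  75  75  75  79  89 104 118 124 126 127 126 126 127
 127 126 126 127]
325 [147 147 147 147 147 147 147 147 147 147 147 147 146 146 147 146 147 147
 146 146 144 134 112  84  64  56  55  57  65  84 106 121 128 129 129 129
 128 128 128 128]
330 [148 148 148 147 147 146 146 147 147 147 148 147 146 146 147 147 146 147
 148 148 147 146 144 133 109  81  63  58  57  58  67  86 108 123 128 130
 129 129 129 128]
```

```bash
python3 - <<'E'
from goal import *
s=arm.observe();Rm=R.from_rotvec(s["ee_rot"]).as_matrix();T=np.eye(4);T[:3,:3]=Rm@C[2][:3,:3];T[:3,3]=s["position"]+Rm@C[2][:3,3];c=(K,D,T)
d=np.array([-35,-70])/78.26;n=np.array([-d[1],d[0]])*1. # left normal
if n[0]<0:n=-n
for o,z in((6,0),(-6,-8),(6,-8),(-6,0),(0,-7)):
    q=[[*(np.array([0,12])+t*d+o*n),z] for t in range(-30,31)];u=proj(c,P2(q));i=np.argsort(u[:,1]);print(o,z,np.interp(315,u[i,1],u[i,0]))
tipw=s["position"]+Rm@TIP;print("tip px",proj(c,[tipw]))
E
```

```text
6 0 175.38118146579035
-6 -8 182.63759053310397
6 -8 165.98689755395068
-6 0 191.96201374055693
0 -7 175.66044160102416
tip px [[173.587  315.9529]]
```

```bash
python3 -m inch '-.001 .0029 .0007 0 .02; -.002 .0058 .0014 0 .02; -.003 .0087 .0021 0 .02; -.0039 .0115 .0028 0 .02; -.0049 .0144 .0035 0 .02' && python3 -m inch '-.0011 .0028 .0008 0 .02; -.0023 .0056 .0016 0 .02; -.0034 .0084 .0024 0 .02; -.0046 .0112 .0032 0 .02; -.0057 .014 .004 0 .02'  && python3 -m inch '-.0011 .0028 .0008 0 .02; -.0023 .0056 .0016 0 .02; -.0034 .0084 .0024 0 .02; -.0046 .0112 .0032 0 .02; -.0057 .014 .004 0 .02'
python3 - <<'E'
from goal import *
s=arm.observe();Rm=R.from_rotvec(s["ee_rot"]).as_matrix();T=np.eye(4);T[:3,:3]=Rm@C[2][:3,:3];T[:3,3]=s["position"]+Rm@C[2][:3,3];c=(K,D,T)
print(s['force'],s['ft_torque'],need([-21,-30,0]));w=save('wrist','w11.png')
g=cv2.GaussianBlur(cv2.cvtColor(w,cv2.COLOR_RGB2GRAY),(3,3),0).astype(int)
print(g[160:195,315])
for r in(172,175,178,182,188,194):print(r,g[r,290:345])
def off(d):
    q=np.array([(66,58),(14,40),(-21,-30),(-66,-52)],float);n=[(lambda v:np.array([-v[1],v[0]])/np.hypot(*v))(q[i+1]-q[i]) for i in range(3)]
    return q[2]+d*(n[1]+n[2])/(1+n[1]@n[2]),q[3]+d*n[2]
for d,z in((6,0),(-6,-8)):
    a,b=off(d);q=[[*(a+(b-a)*t),z] for t in np.linspace(0,1,30)];u=proj(c,P2(q));print(d,z,[np.interp(r,u[:,0],u[:,1]) for r in(175,178,182,188,194)],u[0])
E
```

```text
clock: 16.95
position: [0.5529, 0.0763, 0.3161]
ee_rot: [2.488, 1.918, 0.0]
force: [0.6, 0.8, -1.5]
width: 0.303
gripper_force: 45.0
clock: 17.45
position: [0.5649, 0.0672, 0.3121]
ee_rot: [2.488, 1.918, 0.0]
force: [-0.8, 0.1, -0.8]
width: 0.302
gripper_force: 45.0
clock: 17.95
position: [0.577, 0.0581, 0.3081]
ee_rot: [2.488, 1.918, 0.0]
force: [1.0, -0.2, -0.9]
width: 0.304
gripper_force: 45.0
[ 0.9554 -0.2128 -0.9182] [-0.069   0.1016  0.0531] [-0.0059 -0.0019 -0.0062]
[145 145 145 145 146 146 145 145 145 145 145 144 145 145 143 139 134 131
 131 131 130 130 130 130 130 129 129 130 129 129 130 130 129 130 131]
172 [ 64  59  55  55  56  56  54  53  53  54  58  63  69  75  83  95 106 115
 123 131 138 141 143 144 145 145 145 145 145 145 145 144 145 145 144 144
 145 145 145 145 146 146 146 146 145 146 146 146 147 147 147 146 146 146
 146]
175 [121 117 112 104  94  85  78  71  64  60  58  56  53  53  53  54  55  56
  58  66  82 103 120 131 136 139 141 143 143 143 143 144 145 145 145 145
 145 145 145 145 145 145 145 145 145 145 146 146 146 146 146 146 146 146
 147]
178 [127 127 127 127 
[... 558 characters left out ...]
 109  88  68  58  55  56  60
  72  92 117 136 143 145 145 146 146 145 145 146 146 146 146 146 146 146
 147]
194 [125 125 125 125 124 124 124 125 126 125 124 124 125 125 125 124 125 124
 122 121 123 126 128 129 130 131 130 129 127 122 110  89  68  57  56  57
  56  56  56  62  79 103 126 139 144 145 145 145 145 146 145 146 146 145
 146]
6 0 [np.float64(320.4927018260036), np.float64(320.4927018260036), np.float64(322.15467062253924), np.float64(326.03755302850476), np.float64(329.9188717026382)] [179.4326 320.4927]
-6 -8 [np.float64(305.4621657358208), np.float64(305.4621657358208), np.float64(306.1415686646188), np.float64(310.3143817366817), np.float64(314.4860476349115)] [181.0232 305.4622]
```

```bash
python3 -m inch '-.0024 .0013 .0017 0 .02; -.0048 .0026 .0033 0 .02; -.0071 .004 .005 0 .02; -.0095 .0053 .0067 0 .02' && python3 -m inch '-.0024 .0013 .0017 0 .02; -.0048 .0026 .0033 0 .02; -.0071 .004 .005 0 .02; -.0095 .0053 .0066 0 .02'
python3 - <<'E'
from goal import *
s=arm.observe();print(s['force'],s['ft_torque'],need([-43.5,-41,0]));w=save('wrist','w12.png')
g=cv2.GaussianBlur(cv2.cvtColor(w,cv2.COLOR_RGB2GRAY),(3,3),0).astype(int)
print(g[160:195,315])
for r in(166,172,175,178,182,188):print(r,g[r,290:345])
E
```

```text
clock: 18.4
position: [0.5795, 0.0475, 0.3013]
ee_rot: [-2.488, -1.918, 0.0]
force: [-0.2, -0.6, -1.6]
width: 0.3
gripper_force: 45.0
clock: 18.8
position: [0.5823, 0.037, 0.2947]
ee_rot: [-2.488, -1.918, -0.0]
force: [0.2, 0.3, -0.7]
width: 0.306
gripper_force: 45.0
[ 0.2431  0.2971 -0.7274] [-0.128   0.0681 -0.0047] [-0.0052 -0.0014 -0.0067]
[144 143 142 140 135 126 110  93  78  67  59  58  71  96 118 127 129 130
 129 128 129 129 129 129 129 128 128 128 128 128 129 129 129 129 129]
166 [122 120 119 118 117 116 112 102  87  70  58  52  49  50  52  53  52  52
  53  54  54  53  56  67  86 110 130 140 144 145 145 145 145 144 144 144
 145 145 145 146 146 145 145 145 145 145 146 146 145 145 146 146 145 145
 145]
172 [124 124 124 124 123 121 119 118 118 117 113 102  87  70  58  53  53  53
  52  52  54  56  61  66  70  71  71  76  92 115 133 141 143 143 145 145
 145 145 145 145 145 144 144 145 145 145 145 145 145 146 147 146 146 145
 145]
175 [124 124 124 124 123 123 122 120 119 118 117 116 113 103  88  72  59  53
  53  57  70  90 110 121 126 127 125 118 106  95 101 119 135 142 145 145
 145 145 145 145 144 145 146 146 145 145 145 145 145 145 145 145 145 146
 146]
178 [123 123 124 125 124 124 123 123 122 121 119 118 117 115 112 104  89  71
  59  62  80 103 119 126 128 129 128 125 116  96  75  75  93 117 135 143
 145 145 144 144 144 144 145 145 145 146 145 145 146 146 146 145 146 146
 146]
182 [124 124 124 124 123 123 123 123 124 124 123 122 120 119 118 117 115 111
 103  96 100 111 121 126 128 129 128 126 117  99  76  60  55  60  77 104
 128 140 144 145 145 145 145 145 145 144 145 145 145 145 145 145 146 145
 145]
188 [124 125 125 124 123 124 124 124 123 124 124 124 124 124 123 123 121 119
 117 117 118 121 125 127 128 128 129 128 122 108  87  68  57  55  54  55
  57  66  85 109 129 140 144 145 145 145 145 145 145 145 146 146 145 145
 145]
```

```bash
python3 -m inch '-.0024 .0013 .0017 0 .02; -.0048 .0026 .0033 0 .02; -.0071 .004 .005 0 .02; -.0095 .0053 .0067 0 .02' && python3 -m inch '-.0024 .0013 .0017 0 .02; -.0048 .0026 .0033 0 .02; -.0071 .004 .005 0 .02; -.0095 .0054 .0066 0 .02; -.0095 .0054 .0066 0 .02'
python3 - <<'E'
from goal import *
s=arm.observe();print(s['force'],s['ft_torque'],need([-66,-52,0]));w=save('wrist','w13.png')
save("","w13c.png",cv2.resize(w[60:310,180:480],(720,600),interpolation=cv2.INTER_CUBIC))
E
```

```text
clock: 19.25
position: [0.585, 0.0264, 0.288]
ee_rot: [2.488, 1.918, 0.0]
force: [0.0, 0.2, -0.5]
width: 0.303
gripper_force: 45.0
clock: 19.75
position: [0.5877, 0.0156, 0.2813]
ee_rot: [2.488, 1.918, -0.001]
force: [0.3, -0.3, -1.2]
width: 0.298
gripper_force: 45.0
[ 0.3305 -0.2653 -1.2007] [-0.077   0.0857  0.005 ] [-0.0043 -0.0011 -0.0072]
```

View pics/w13c.png

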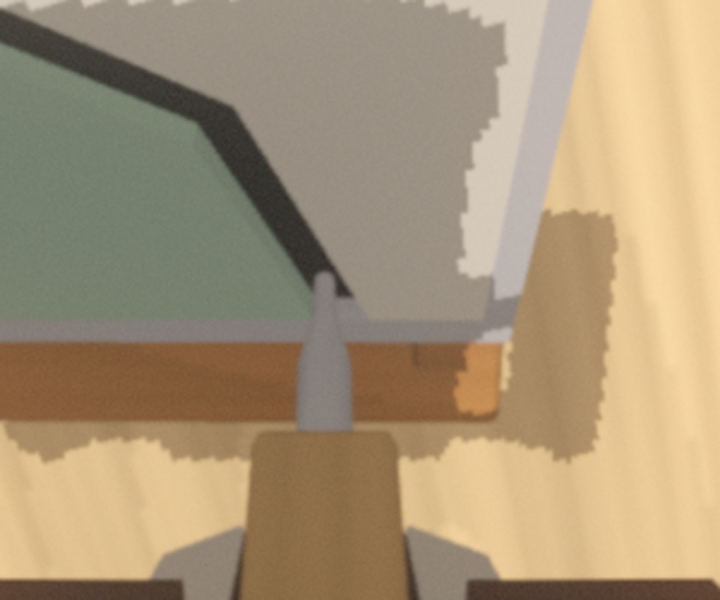

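The crop shows the point still inside the groove at its lower end (272,324), just short of the border. Now I lift out along the normal and go back to the block.

```bash
python3 -m inch '-.003 0 -.004 0 .02; -.0075 0 -.0108 0 .02; -.0125 0 -.0178 0 .02; -.0172 0 -.0246 0 .02' && python3 -m inch '-.01 -.001 -.04 0 .02; -.035 -.005 -.08 0 .02; -.08 -.01 -.094 0 .02; -.128 -.015 -.094 0 .02; -.176 -.02 -.094 0 .02' && python3 -m inch '-.048 -.006 0 0 .02; -.096 -.012 0 -.13 .02; -.13 -.016 0 -.26 .02; -.155 -.0188 0 -.39 .02; -.155 -.0188 0 -.523 .02' && python3 -m inch '0 0 .02 0 .02; 0 0 .045 0 .02; 0 0 .045 0 .02'
cat > hole.py <<'E'
from tilt import *
H=np.array([.4482,-.2639]);yaw=np.radians(15);by=np.array([-np.sin(yaw),np.cos(yaw)]);bx=np.array([np.cos(yaw),np.sin(yaw)])
def st():
    s=arm.observe();Rm=R.from_rotvec(s["ee_rot"]).as_matrix();d=s["position"][:2]-H
    print(s["clock"],"G in block (bx,by,z) mm",1e3*np.array([d@bx,d@by,s["position"][2]-.159]),"tool x az",np.degrees(np.arctan2(Rm[1,0],Rm[0,0])),"F",s["force"]);return s,Rm
E
python3 - <<'E'
from hole import *
s,Rm=st();w=save("wrist","w14.png");g=cv2.GaussianBlur(cv2.cvtColor(w,cv2.COLOR_RGB2GRAY),(3,3),0).astype(int);print(g[160:185,315],g[230:245,315])
save("","w14c.png",cv2.resize(w[60:310,180:480],(720,600),interpolation=cv2.INTER_CUBIC))
c=cal("wrist");print("hole mouth corners px",proj(c,[np.r_[H+.0095*(i*bx+j*by),.066] for i,j in((-1,-1),(1,-1),(1,1),(-1,1))]))
E
```

```text
clock: 20.2
position: [0.5833, -0.0012, 0.3071]
ee_rot: [2.488, 1.918, 0.001]
force: [0.3, -0.1, -0.5]
width: 0.305
gripper_force: 45.0
clock: 20.7
position: [0.5183, -0.1675, 0.4017]
ee_rot: [2.486, 1.918, 0.003]
force: [-0.1, -0.6, -1.8]
width: 0.303
gripper_force: 45.0
clock: 21.2
position: [0.4588, -0.3152, 0.4011]
ee_rot: [1.908, 2.494, -0.003]
force: [-0.2, 0.0, -1.9]
width: 0.305
gripper_force: 45.0
clock: 21.5
position: [0.4605, -0.3104, 0.3532]
ee_rot: [-1.905, -2.492, 0.001]
force: [0.0, 0.1, -1.2]
width: 0.304
gripper_force: 45.0
21.5 G in block (bx,by,z) mm [ -0.1503 -48.1074 194.1997] tool x az 105.20110742234303 F [ 0.0035  0.1038 -1.1594]
[132 147 152 152 151 151 151 151 151 150 149 148 145 139 133 130 130 130
 129 129 128 129 129 129 129] [134 134 134 135 135 135 134 133 129 123 119 118 120 121 120]
hole mouth corners px [[183.5257 303.9999]
 [183.5943 329.3379]
 [157.8422 329.6909]
 [157.7744 303.8345]]
```

View pics/w14c.png

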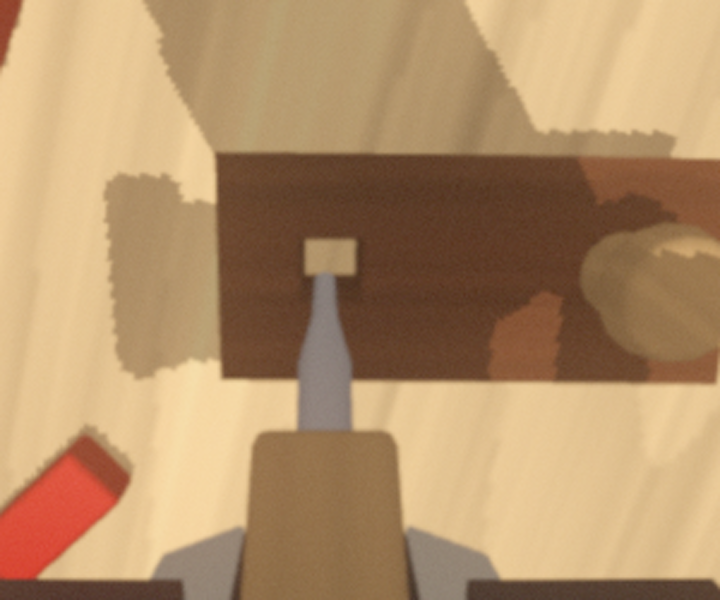

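The crop shows the tilted point at (275,324) over the hole, whose centre is near (258,331). I'll go down about 60 mm with a small correction.

```bash
python3 -m inch '-.0007 .001 .02 0 .02; -.0007 .001 .04 0 .02; -.0007 .001 .05 0 .02; -.0007 .001 .0597 0 .02; -.0007 .001 .0597 0 .02'
python3 -c "
from hole import *
st();save('wrist','w15.png')"
python3 -m inch '.003 0 0 0 .02; .0075 0 -.0021 0 .02; .0121 0 -.0041 0 .02; .0172 0 -.0063 0 .02; .0223 0 -.0083 0 .02' 5 && python3 -m inch '.0052 0 -.0015 0 .02; .0105 0 -.003 0 .02; .0165 0 -.0042 0 .02; .0225 0 -.0053 0 .02; .0285 0 -.0063 0 .02' 5
python3 - <<'E'
from hole import *
st();w=save("wrist","w16.png");g=cv2.GaussianBlur(cv2.cvtColor(w,cv2.COLOR_RGB2GRAY),(3,3),0).astype(int)
for t in(0,2,4,6,8,10):print(t,rows(np.radians(t),-.0045))
print(g[205:300,315])
E
```

```text
clock: 22.05
position: [0.4628, -0.3111, 0.2952]
ee_rot: [-1.907, -2.496, 0.0]
force: [-0.2, -0.3, -1.0]
width: 0.302
gripper_force: 45.0
22.05 G in block (bx,by,z) mm [  1.8624 -49.4084 136.1891] tool x az 105.23938291791622 F [-0.222  -0.2716 -0.9534]
clock: 22.6
position: [0.457, -0.2894, 0.3043]
ee_rot: [1.907, 2.496, 0.0]
force: [1.4, -1.7, 0.5]
width: 0.307
gripper_force: 5.0
clock: 23.1
position: [0.4494, -0.2616, 0.31]
ee_rot: [-1.907, -2.496, -0.0]
force: [0.5, -1.1, -2.1]
width: 0.306
gripper_force: 5.0
23.1 G in block (bx,by,z) mm [  1.7215   1.9525 151.0199] tool x az 105.2436990473834 F [ 0.4758 -1.0817 -2.1067]
0 [245.4887 262.05   256.1112]
2 [240.9916 260.2511 252.7541]
4 [236.5133 258.4983 249.4275]
6 [232.054  256.7933 246.1329]
8 [227.6136 255.1382 242.8715]
10 [223.1925 253.5349 239.6449]
[ 68  68  68  68  67  67  68  68  68  69  69  68  67  67  65  63  63  63
  64  64  65  65  66  66  66  67  68  67  66  65  67  68  68  67  68  73
  86 102 113 116 116 117 117 116 116 117 117 117 117 117 117 117 117 117
 117 117 117 117 116 112 107 104 104 104 104 104 103 103 103 103 104 104
 102 102 103 103 103 103 103 103 104 105 104 104 104 104 104 104 103 104
 105 105 105 104 103]
```

```bash
python3 -m inch '.002 0 -.0001 0 .02; .004 0 -.0002 0 .02; .0055 0 -.0002 0 .02; .0055 0 -.0002 0 .02' 5
python3 - <<'E'
from hole import *
st();w=save("wrist","w17.png");g=cv2.GaussianBlur(cv2.cvtColor(w,cv2.COLOR_RGB2GRAY),(3,3),0).astype(int)
print(g[230:280,315])
save("","w17c.png",cv2.resize(w[100:350,180:480],(720,600),interpolation=cv2.INTER_CUBIC))
E
```

```text
clock: 23.55
position: [0.448, -0.2568, 0.3102]
ee_rot: [-1.907, -2.496, -0.0]
force: [1.4, -0.5, 0.3]
width: 0.301
gripper_force: 5.0
23.55 G in block (bx,by,z) mm [  1.65     6.9175 151.1689] tool x az 105.23727443273772 F [ 1.3617 -0.5349  0.2643]
[ 64  65  65  65  65  65  66  66  66  67  68  67  66  65  66  67  69  74
  88 103 111 113 115 116 116 115 115 115 116 116 116 115 115 116 117 117
 115 111 107 103 102 103 103 103 102 102 102 102 102 102]
```

View pics/w17c.png

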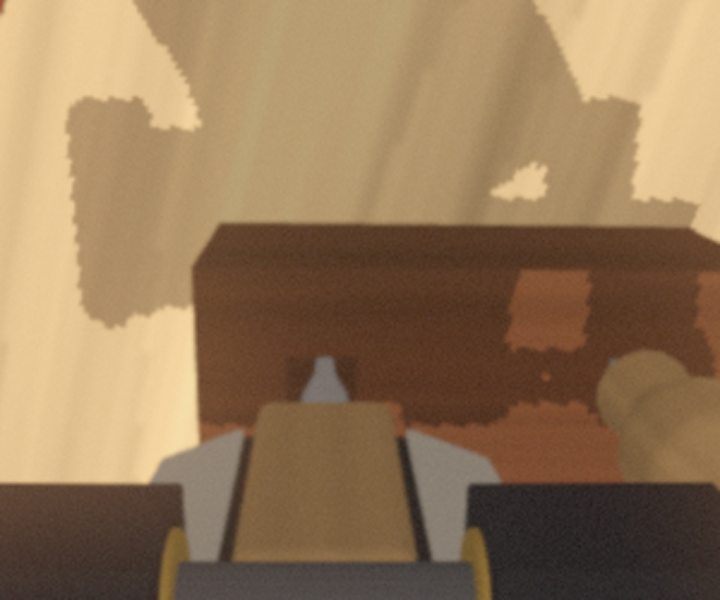

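The crop shows the fid nearly upright, with its point just inside the hole at (360,324), centred across it (287–357). Now to centre it and lower.

```bash
python3 -m inch '-.003 0 0 0 .02; -.0065 0 0 0 .02; -.0065 0 .008 0 .02; -.0065 0 .016 0 .02; -.0065 0 .016 0 .02' 6 && python3 -m inch '0 0 .006 0 .02; 0 0 .012 0 .02; 0 0 .018 0 .02; 0 0 .024 0 .02; 0 0 .024 0 .02' && python3 -m inch '0 0 .002 0 .02; 0 0 .004 0 .02; 0 0 .006 0 .02; 0 0 .008 0 .02; 0 0 .008 0 .02'
python3 - <<'E'
from hole import *
st();w=save("wrist","w18.png");g=cv2.GaussianBlur(cv2.cvtColor(w,cv2.COLOR_RGB2GRAY),(3,3),0).astype(int)
print(g[240:285,315])
E
```

```text
clock: 24.1
position: [0.4492, -0.2628, 0.2927]
ee_rot: [-1.906, -2.494, 0.001]
force: [-0.1, 0.1, -0.3]
width: 0.302
gripper_force: 6.0
clock: 24.6
position: [0.4495, -0.263, 0.2693]
ee_rot: [-1.907, -2.495, 0.001]
force: [0.4, 0.5, -0.8]
width: 0.305
gripper_force: 6.0
clock: 25.1
position: [0.4497, -0.2631, 0.262]
ee_rot: [-1.907, -2.496, 0.0]
force: [-0.0, -0.6, -1.2]
width: 0.305
gripper_force: 6.0
25.1 G in block (bx,by,z) mm [  1.6472   0.3813 103.0035] tool x az 105.23341579245883 F [-0.0068 -0.6254 -1.2135]
[ 63  61  60  60  59  60  61  62  62  63  62  63  63  63  64  64  65  65
  65  64  63  64  66  66  65  65  73  88  98 102 102 102 102 102 101 101
 102 102 102 102 102 102 102 103 103]
```

```bash
python3 -m inch '0 0 .001 0 .02; 0 0 .002 0 .02; 0 0 .003 0 .02; 0 0 .003 0 .02' && python3 -m inch '0 0 .001 0 .02; 0 0 .002 0 .02; 0 0 .002 0 .02' && python3 -m inch '0 0 .001 0 .02; 0 0 .002 0 .02; 0 0 .002 0 .02' 
python3 -c "
from hole import *
st()"
```

```text
clock: 25.55
position: [0.4497, -0.2631, 0.2591]
ee_rot: [-1.907, -2.496, 0.0]
force: [0.1, 0.2, -1.2]
width: 0.306
gripper_force: 6.0
clock: 25.85
position: [0.4497, -0.2631, 0.2571]
ee_rot: [-1.907, -2.496, 0.0]
force: [0.2, 1.1, -1.2]
width: 0.306
gripper_force: 6.0
clock: 26.15
position: [0.4498, -0.2632, 0.2554]
ee_rot: [1.907, 2.496, 0.0]
force: [-0.6, 1.0, 2.5]
width: 0.3
gripper_force: 6.0
26.15 G in block (bx,by,z) mm [ 1.7025  0.3177 96.4072] tool x az 105.23309392385089 F [-0.6431  1.0245  2.4806]
```

```bash
python3 -m inch '0 0 .0008 0 .02; 0 0 .0015 0 .02; 0 0 .0015 0 .02' 3 && python3 -m inch '0 0 .0015 0 .036; 0 0 .0015 0 .05; 0 0 .0015 0 .05; 0 0 .0015 0 .05; 0 0 .0015 0 .05' && python3 -m inch '0 0 0 0 .05; 0 0 -.02 0 .05; 0 0 -.06 0 .05; 0 0 -.1 0 .05; -.03 0 -.13 0 .05' && python3 -m inch '0 0 0 0 .05; 0 0 0 0 .05; 0 0 0 0 .05'
python3 - <<'E'
from hole import *
st();c=cal("wrist");w=save("wrist","w19.png");g=cv2.GaussianBlur(cv2.cvtColor(w,cv2.COLOR_RGB2GRAY),(3,3),0)
for o in((0,0),(.0017,.0005)):
    h=H+o[0]*bx+o[1]*by
    print(proj(c,[np.r_[h+.014*(i*bx+j*by),z] for z in(.126,.066) for i,j in((-1,-1),(1,-1),(1,1),(-1,1))]).round(1).tolist())
q=[d for d in arm.silhouettes("wrist","fid_grip") if abs(d["point"][1]-310)<50]
for d in q[:2]:
    r=d["region"].astype(np.uint8);k=max(cv2.findContours(r,cv2.RETR_EXTERNAL,2)[0],key=cv2.contourArea);print(d["conf"],d["point"],cv2.boundingRect(k),cv2.minAreaRect(k))
print(arm.place_of("wrist","roller_grip")[:1])
E
```

```text
clock: 26.45
position: [0.4498, -0.2633, 0.2537]
ee_rot: [1.907, 2.496, -0.0]
force: [-0.4, -0.5, 4.6]
width: 0.306
gripper_force: 3.0
clock: 26.95
position: [0.4498, -0.2631, 0.2522]
ee_rot: [-1.907, -2.496, -0.0]
force: [-0.0, 0.5, -0.0]
width: 0.538
gripper_force: 0.0
clock: 27.45
position: [0.4578, -0.2897, 0.3843]
ee_rot: [-1.902, -2.499, -0.003]
force: [2.5, -0.7, 0.2]
width: 0.548
gripper_force: 0.0
clock: 27.75
position: [0.4573, -0.2913, 0.381]
ee_rot: [-1.906, -2.495, 0.0]
force: [-0.4, 0.2, 0.2]
width: 0.543
gripper_force: 0.0
27.75 G in block (bx,by,z) mm [  1.6789 -28.7861 222.042 ] tool x az 105.25724078594759 F [-0.3931  0.202   0.156 ]
[[227.1, 293.8], [227.2, 335.0], [186.2, 335.8], [186.1, 293.2], [207.5, 298.0], [207.6, 331.3], [174.1, 331.9], [174.0, 297.6]]
[[226.4, 296.3], [226.5, 337.5], [185.5, 338.4], [185.3, 295.8], [206.9, 300.0], [207.0, 333.4], [173.5, 334.0], [173.4, 299.7]]
0.83 [200.7, 315.5] (295, 176, 42, 51) ((315.5, 201.0), (50.0, 41.0), 90.0)
[{'point': [201.5, 437.1], 'conf': 0.57}]
```

```bash
python3 - <<'E'
from h import *
g=cv2.GaussianBlur(cv2.imread("pics/w19.png",0),(3,3),0).astype(int)
print(g[168:192,316],g[220:232,316]);print(g[195,288:302],g[195,330:345])
s=arm.observe();print(s["force"],s["clock"])
E
```

```text
[ 72  73  73  72  72  74  78  86  96 102 104 104 104 105 105 105 106 107
 109 112 116 119 119 119] [125 124 124 123 121 118 114 109 105 105 114 140]
[ 84  85  84  83  83  84  90 100 111 117 121 123 124 124] [118 118 118 117 115 110 100  87  78  75  73  73  73  73  73]
[-0.70636145  0.26354736 -0.30803186] 27.9
```

```bash
python3 -c "
from cell import arm
print(arm.sign_off())"
```

```text
the job is handed in; nothing more can be done
None
```

The job is handed in at about 28 s: the fid was drawn down the groove round both bends and stands back in its hole, let go, though I viewed 13 pictures against your limit of 10.

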